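# Unlatch the equipment case and stow the bottle in it

## Robot

A 6-joint arm with a two-finger parallel gripper is mounted at the origin on a cart in front of the work surface, level with it; the furniture and walls round the work are solid. World frame = base frame: x ahead of the robot, y to its left, z up, the work surface at z = 0. Lengths are in m, angles in rad, forces in N, time in s.
With the tool pointing down it reaches from about 0.3 to 0.85 m from the base axis. Payload 5.4 kg.
Tool frame: the origin (TCP) lies midway between the tips of the shut fingers; the grasp point (between the pads) lies 19 mm behind it; z points along the fingers, y is the direction in which the jaws open and shut (so a half turn about z gives the same grasp; the last joint's range is limited). The gripper opens to 85 mm and grips with 20 to 120 N. Pads are 22 mm wide; open, the fingers measure 114 mm over their backs; the gripper's body (76 mm by 85 mm) begins 54 mm behind the grasp point. The pads swing forward as they close: fully open they stand 13 mm farther back than shut.
Start: joints at [0.921, 0.158, 1.597, -0, 1.386, -0.21], TCP at [0.245, 0.52, 0.231] pointing down, gripper open.
Joint ranges: [-2.91, 2.91], [-0.94, 2.29], [0.18, 2.7], [-1.29, 4.43], [0.17, 2.64], [-3, 3]. Speed limits (rad/s): [2.57, 2.57, 3.14, 3.14, 3.14, 3.14].

## Interface

Orientations are given as a rotation vector (axis times angle).
In Python, from station import ctrl, viewer, models gives the robot as it stands.
- The arm moves only by the tool carry_out, never from a script. Its argument "motion" is a list of rows, each a list of 6 numbers: the shift along the tool's x, y, z in cm, then the turn, a rotation vector about the tool's x, y, z in degrees. A call has 1 to 20 rows; each row shifts and turns the commanded pose from where the row before left it, along the tool's axes as they then stand; what a row does not reach is not made up. A row lasts 1/10 s, in which the tool goes at most 50 mm and 8.59 degrees, less where a joint would pass 70% of its speed; a pose out of reach is approached as far as the arm can. A call with a gripper value outside its range is refused whole. "hand" is the finger opening in cm, from 0 to 8.54, set as the call begins (left out, the last holds). The fingers move at their own pace and stop on an object; "grip_force" is the grip in N (left out, the last holds). Time passes only in rows, so rows that do not move let the fingers close. It gives the time, the measured TCP pose, the force and the opening at its end, in the units of the state.
- ctrl.observe(): the state, without advancing time (a new reading comes with each control period).
- viewer.capture(name): name is "scene" or "top" or "wrist"; returns (picture, depth): 384x512x3 uint8, red, green, blue; 384x512 float32, m along the optical axis (not along the pixel's ray), 0 where there is no reading.
- viewer.camera_model(name): a dict with "K" (3x3 intrinsics, pixels), "k1" (the pictures are not rectified: a ray, as slopes to the right and down, at radius r is drawn at 1 + k1 r^2 times it, then the intrinsics apply), "world_from_camera" (4x4, takes a point from camera to world coordinates). Camera axes: x right, y down, z forward; pixel columns grow to the right and rows downward; lengths in m; the calibration is good to about 2 mm. A picture is of the moment at which its call begins: read the wrist's pose just before it. camera_model takes no time and is no camera call; for the wrist camera it gives the pose at the moment of the call.
- ctrl.job_done(): hands the job in, once; it reports no verdict.
Trained networks look in the newest picture that a camera, given by its name, has taken for a name from the list of things; names that differ only in an ending like _2 or _b are one class to them, and where a whole thing is asked for, a point or a joint stands for the part that bears it (a point fixed in the world has none). Each returns a list of dicts, best first, with "score" (0 to 1); they miss things now and then, are a little off and sometimes report something else, mostly with a low value. They report only what shows in the picture. A call takes as long as a camera call. They do not tell look-alikes from the thing itself.
- models.boxes_of(label, camera): "at" ([x, y, z] in m, in the coordinates of the camera as it stood for that picture, good to about 4 mm: the middle of the surface that is visible of it).
The state is a dict: "t": time; "joints": joint angles; "qvel": joint speeds; "joint_torque": joint torques, N m; "position": TCP position; "eef_rot": TCP orientation; "contact_force": force on the tool from outside, world axes, zero at the start; "ft_torque": the same for the moment, N m; "finger_gap": finger opening in m.
Only numpy, scipy, OpenCV 4.12 (cv2) and the standard library are available. Lean on these libraries where they do the work, as an engineer would, in place of code of your own. Each camera call takes 0.05 s, during which the arm holds its last target.

## Task

Open the latched grey case with the draw latch on its front: lift the lever of its draw latch past centre until the wire loop springs forward off the catch on the lid, then raise the lid until it stands open by itself. Then lower the brown bottle gently into the case, stand it upright on the case floor and let go; leave the other things on the bench where they are.

Things in the scene. Friction and masses are not known exactly. Their poses are not given: they have to be found in the camera images.
- case: grey painted case fixed to the bench, 130 mm deep (x) by 180 mm wide (y), its body 115 mm high and 143 mm with the lid shut; origin at the centre of its underside on the bench top, x points from its front to its back (the front, with latch and tab, faces the robot at yaw 0), y to its left as the robot sees it, z up. The walls are 4 mm thick, the inside is 122 by 172 mm and empty
- case_floor (a point): centre of the case's inner floor (a mat), 8 mm above the bench; the rim of the body is 107 mm above it. Axes as the case
- lever_pin (a point): axis of the latch lever's pin on the front of the case, left of its middle (45 mm along the case's +y), 16 mm in front of the front face and 82 mm above the bench. The lever turns about the case's y axis here
- lever_grip (a point): centre of the lever's grip bar: a steel cross bar of 12 mm diameter, 44 mm long along the case's y axis with flat ends, at the free end of the lever, 57 mm from the pin. Latched, it hangs 55 mm below and 14 mm in front of the pin, 30 mm in front of the case's face and 27 mm above the bench. The lever's stem is 18 mm wide. A pinch on the bar's two ends lets it turn between the pads
- latch_lever (a joint): angle of the latch lever in rad: 0 latched (hanging down), growing as the grip bar swings forward and up; at about 1.3 the bar is level with the pin; stop at 2.3. Lifting the bar takes 6 to 10 N up to dead centre at about 0.45, then the spring throws it on to about 1.4; the loop comes free only at about 1.7 to 1.8, so lift on until it is seen to spring off. The lever then stays where it is left
- loop_bar (a point): middle of the wire loop's cross bar (5 mm diameter, 30 mm long, along the case's y), which when latched sits behind the upturned lip of the catch on the lid. It must rise about 6 mm to clear the lip; a light spring then swings it forward by itself, away from the case
- catch (a point): the place on the lid's front where the loop's cross bar sits when latched, 8 mm in front of the face (moves with the lid)
- case_lid (a joint): angle of the lid in rad: 0 shut, growing as its front rises; 1.57 upright, stop at 1.75. A stiff hinge: the lid stays where it is left and takes about 4 N at the tab to raise
- lid_tab (a point): centre of the lid's lifting tab: a black tab 44 mm wide (case's y), 28 mm long and 10 mm thick that stands forward from the lid's front edge right of the middle (45 mm along the case's -y), 136 mm above the bench with the lid shut, 15 mm in front of the case's face. Moves with the lid, 146 mm from the hinge axis; a pinch on its two side edges lets it turn between the pads
- lid_hinge (a point): middle of the lid's hinge axis (along the case's y) at the top of the case's back wall, 115 mm above the bench
- bottle_mid (a point): centre of the brown bottle with the white cap, half-way up: a round bottle 49 mm in diameter and 90 mm tall, 0.1 kg (0.07 to 0.14), standing upright on the bench, z up; the cap, 47 mm in diameter, is the top 18 mm
- plug: green and black plug connector lying on the bench, 63 x 31 x 27 mm, a bystander; origin under its centre
- connector: orange and black plug connector lying on the bench, 71 x 31 x 27 mm, a bystander; origin under its centre
- tape: roll of brown packing tape lying flat, 92 mm in diameter, 48 mm high, a bystander; origin under its centre
Not all that is in view belongs to the job. Of the things that look like the part that bears bottle_mid, the smaller one is meant.

How it is judged:
On the way, in this order (a step that is already met when the one before it is completed fails the run):
1. the lever is lifted past centre and the wire loop has swung forward off the catch while the lid is still shut (distance between loop_bar and catch above 0.018 m and x of loop_bar in the frame of case below -0.085 m and value of joint latch_lever above 1.2 rad and value of joint case_lid below 0.15 rad), for 0.2 s.
2. the lid is raised to nearly upright or beyond (value of joint case_lid above 1.35 rad), for 0.2 s.
3. the bottle stands inside the case (z of bottle_mid in the frame of case_floor below 0.05 m and horizontal distance between bottle_mid and case_floor below 0.08 m and angle between bottle_mid's own z axis and vertical below 0.15 rad), for 0.2 s.
At the end, for the whole second after the job is handed in: the bottle stands at rest on the case's floor, upright within 0.1 rad; the lid stands open by itself at more than 1.35 rad; the latch's loop is off the catch, in front of the case (z of bottle_mid in the frame of case_floor between 0.04 and 0.048 m and horizontal distance between bottle_mid and case_floor below 0.08 m and angle between bottle_mid's own z axis and vertical below 0.1 rad and linear speed of bottle below 0.02 m/s and value of joint case_lid above 1.35 rad and x of loop_bar in the frame of case below -0.08 m); the robot touches nothing.
It fails at once if a bystander is moved by more than 20 mm (distance of any of plug, connector, tape from where it was at the start of the episode above 0.02 m).
It fails at once if the bottle is dropped into the case (faster than 0.5 m/s inside it) (linear speed of bottle above 0.5 m/s and horizontal distance between bottle_mid and case_floor below 0.085 m and z of bottle_mid in the frame of case_floor below 0.14 m).
It fails at once if the bottle is pushed hard against the case (more than 30 N) (contact force between bottle and case above 30 N).
It also fails if it takes over 69 s, if anything falls off the work surface, if the arm or the gripper's body presses on something with over 40 N, if the wrist force passes 120 N, or if a joint passes its speed limit or range.

## Working session

There is one attempt and no reset: what is moved stays moved. The work goes in short steps, Python scripts to look and compute and a tool call to move; the robot and the scene stay as the last step left them, time stands still between calls to the robot, and variables do not carry over. Pictures are saved under pics/ and viewed, and the job is handed in when it is done.

Besides the shell and the picture viewer there is one more tool, called after ">>>" by a JSON object that holds its "name" and its "arguments". carry_out: Moves the arm, as the interface text tells. Its arguments: {"type":"object","properties":{"motion":{"type":"array","items":{"type":"array","items":{"type":"number"}}},"hand":{"type":"number"},"grip_force":{"type":"number"}},"required":["motion"]}

```bash
ls; mkdir -p pics
python3 - <<'E'
from station import ctrl, viewer, models
import cv2
s=ctrl.observe(); print({k:s[k] for k in s})
for n in ("scene","top","wrist"):
    p,d=viewer.capture(n); cv2.imwrite(f"pics/a_{n}.png",p[:,:,::-1])
    m=viewer.camera_model(n); print(n,m)
    for l in ("case","lever_grip","lid_tab","bottle_mid","plug","connector","tape"):
        if n!="wrist":
            pass
E
```

```text
pics
{'t': 0.0, 'joints': array([ 9.20931263e-01,  1.59038853e-01,  1.59825881e+00,  1.38480339e-05,
        1.38619292e+00, -2.10071071e-01]), 'qvel': array([-0.00195146,  0.00143111,  0.00067539, -0.00028911,  0.00094367,
       -0.00176431]), 'joint_torque': array([-2.26652664e-04, -3.96003771e+01, -3.31428266e+01, -3.98115762e-04,
        8.60139728e-03,  3.98232743e-06]), 'position': array([0.24443261, 0.51978827, 0.23030932]), 'eef_rot': array([-6.85101175e-01, -3.06515669e+00,  2.70029439e-03]), 'contact_force': array([0.26403529, 0.10871006, 0.59584817]), 'ft_torque': array([0.05743453, 0.02903929, 0.02674409]), 'finger_gap': 0.0855370148250442}
scene {'K': array([[381.59145489,   0.        , 251.21235377],
       [  0.        , 381.59145489, 188.88529503],
       [  0.        ,   0.        ,   1.        ]]), 'k1': -0.03696464751255954, 'world_from_camera': array([[ 0.83737981, -0.31644537,  0.44570996,  0.14222298],
       [-0.54649629, -0.50210767,  0.67024599, -0.42623416],
       [ 0.01169815, -0.80482931, -0.59339105,  0.64785275],
       [ 0.        ,  0.        ,  0.  
[... 342 characters left out ...]
e-01, -1.06572089e-02, -9.02190317e-04,
         1.83324433e-01],
       [ 1.69438134e-03, -7.45604848e-02, -9.97215054e-01,
         1.24785562e+00],
       [ 0.00000000e+00,  0.00000000e+00,  0.00000000e+00,
         1.00000000e+00]])}
wrist {'K': array([[310.22832569,   0.        , 250.96871027],
       [  0.        , 310.22832569, 192.98473669],
       [  0.        ,   0.        ,   1.        ]]), 'k1': -0.019091409428833653, 'world_from_camera': array([[ 0.42626602,  0.87326489,  0.23602058,  0.18544035],
       [ 0.90459633, -0.41102119, -0.11299145,  0.54775269],
       [-0.001662  ,  0.26166777, -0.96515658,  0.37184645],
       [ 0.        ,  0.        ,  0.        ,  1.        ]])}
```

View pics/a_scene.png

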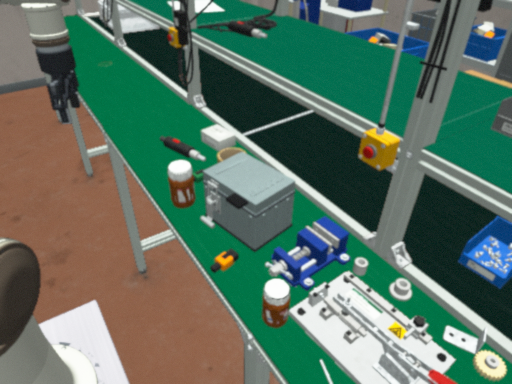

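View pics/a_top.png

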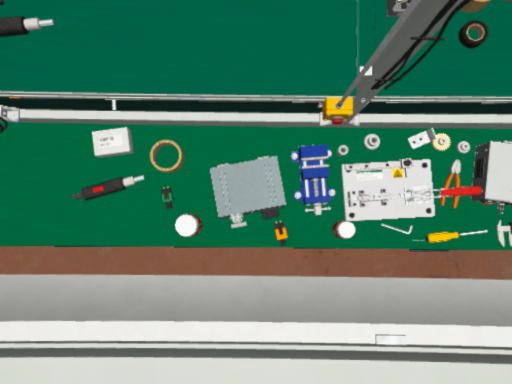

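```bash
cat > h.py <<'E'
import numpy as np, cv2
from scipy.spatial.transform import Rotation as R
def world(m,pt): 
    T=np.array(m["world_from_camera"]); return T[:3,:3]@np.array(pt)+T[:3,3]
def unproj(m,d,u,v):
    K=np.array(m["K"]); z=d[int(round(v)),int(round(u))]
    x,y=(u-K[0,2])/K[0,0],(v-K[1,2])/K[1,1]
    xx,yy=x,y
    for _ in range(20):
        f=1+m["k1"]*(xx*xx+yy*yy); xx,yy=x/f,y/f
    return world(m,[xx*z,yy*z,z])
def proj(m,P):
    T=np.array(m["world_from_camera"]);K=np.array(m["K"])
    c=T[:3,:3].T@(np.array(P)-T[:3,3]); x,y=c[0]/c[2],c[1]/c[2]
    f=1+m["k1"]*(x*x+y*y)
    return np.array([K[0,0]*x*f+K[0,2],K[1,1]*y*f+K[1,2]])
def cloud(m,d):
    K=np.array(m["K"]);h,w=d.shape
    v,u=np.mgrid[:h,:w]
    x=(u-K[0,2])/K[0,0];y=(v-K[1,2])/K[1,1];xx,yy=x,y
    for _ in range(20):
        f=1+m["k1"]*(xx*xx+yy*yy); xx,yy=x/f,y/f
    P=np.stack([xx*d,yy*d,d],-1); T=np.array(m["world_from_camera"])
    W=P@T[:3,:3].T+T[:3,3]; W[d==0]=np.nan
    return W
E
python3 - <<'E'
from station import ctrl, viewer, models
from h import *
for n in ("scene","top"):
    p,d=viewer.capture(n); m=viewer.camera_model(n)
    np.savez(f"a_{n}.npz",p=p,d=d,m=np.array(m,dtype=object))
    for l in ("case","lever_grip","lid_tab","loop_bar","bottle_mid","plug","connector","tape"):
        for r in models.boxes_of(l,n)[:3]:
            w=world(m,r["at"]); print(n,l,round(r["score"],2),w.round(3),proj(m,w).round(0))
E
```

```text
scene case 0.7 [0.517 0.146 0.119] [249. 198.]
scene lever_grip 0.59 [0.456 0.216 0.064] [212. 209.]
scene lid_tab 0.8 [0.533 0.173 0.144] [249. 181.]
scene lid_tab 0.75 [0.452 0.217 0.069] [210. 208.]
scene bottle_mid 0.89 [0.429 0.334 0.073] [180. 185.]
scene bottle_mid 0.78 [ 0.426 -0.089  0.065] [276. 303.]
scene bottle_mid 0.63 [0.512 0.147 0.122] [247. 197.]
scene plug 0.64 [0.52  0.423 0.021] [198. 175.]
scene connector 0.79 [0.417 0.092 0.018] [224. 261.]
scene tape 0.71 [0.648 0.463 0.04 ] [229. 151.]
top case 0.57 [0.538 0.2   0.142] [246. 189.]
top case 0.29 [0.537 0.194 0.14 ] [248. 189.]
top lid_tab 0.96 [0.54  0.191 0.143] [249. 188.]
top loop_bar 0.74 [0.42  0.103 0.019] [280. 233.]
top bottle_mid 0.7 [ 0.439 -0.06   0.081] [341. 228.]
top bottle_mid 0.68 [0.44  0.351 0.116] [189. 226.]
top plug 0.71 [0.522 0.426 0.019] [169. 197.]
top connector 0.76 [0.424 0.103 0.021] [280. 232.]
top tape 0.93 [0.638 0.433 0.042] [165. 156.]
```

Run:
```python
from h import *
a=np.load("a_top.npz",allow_pickle=True); m=a["m"].item(); W=cloud(m,a["d"]); p=a["p"]
def reg(x0,x1,y0,y1,z0,z1):
    return (W[...,0]>x0)&(W[...,0]<x1)&(W[...,1]>y0)&(W[...,1]<y1)&(W[...,2]>z0)&(W[...,2]<z1)
M=reg(.44,.66,.05,.33,.13,.16)
P=W[M]; print(len(P),np.median(P[:,2]))
r=cv2.minAreaRect(P[:,:2].astype(np.float32)); print(r)
for c in ((.435,-.06),(.44,.345)):
    Q=W[reg(c[0]-.05,c[0]+.05,c[1]-.06,c[1]+.06,.06,.2)]
    z=np.nanpercentile(Q[:,2],95); T=Q[Q[:,2]>z-.012]
    print("bottle top z",z,cv2.minEnclosingCircle(T[:,:2].astype(np.float32)),len(T))
M=reg(.38,.5,.05,.33,.01,.16)
big=cv2.resize(p[120:260,150:370],None,fx=3.6,fy=3.6,interpolation=cv2.INTER_CUBIC); cv2.imwrite("pics/b_top.png",big[:,:,::-1])
a=np.load("a_scene.npz",allow_pickle=True);p=a["p"];m=a["m"].item(); W=cloud(m,a["d"])
big=cv2.resize(p[130:340,150:360],None,fx=2.8,fy=2.8,interpolation=cv2.INTER_CUBIC); cv2.imwrite("pics/b_scene.png",big[:,:,::-1])
for c in ((.435,-.06),(.44,.345)):
    Q=W[reg(c[0]-.05,c[0]+.05,c[1]-.06,c[1]+.06,.06,.2)]
    z=np.nanpercentile(Q[:,2],95); T=Q[Q[:,2]>z-.006]
    print("scene bottle top z",z,cv2.minEnclosingCircle(T[:,:2].astype(np.float32)),len(T))
```

```text
3590 0.14156838333128596
((0.5310821533203125, 0.19422155618667603), (0.15763220191001892, 0.18003696203231812), 11.364302635192871)
bottle top z 0.09138145134996795 ((0.43336474895477295, -0.07311863452196121), 0.0243629552423954) 237
bottle top z 0.11724568684040697 ((0.4411163926124573, 0.36059772968292236), 0.03013533540070057) 384
scene bottle top z 0.09124818949513896 ((0.43455857038497925, -0.07745330780744553), 0.023176129907369614) 412
scene bottle top z 0.11637807670854083 ((0.440992534160614, 0.3596417009830475), 0.030173243954777718) 241
```

View pics/b_top.png

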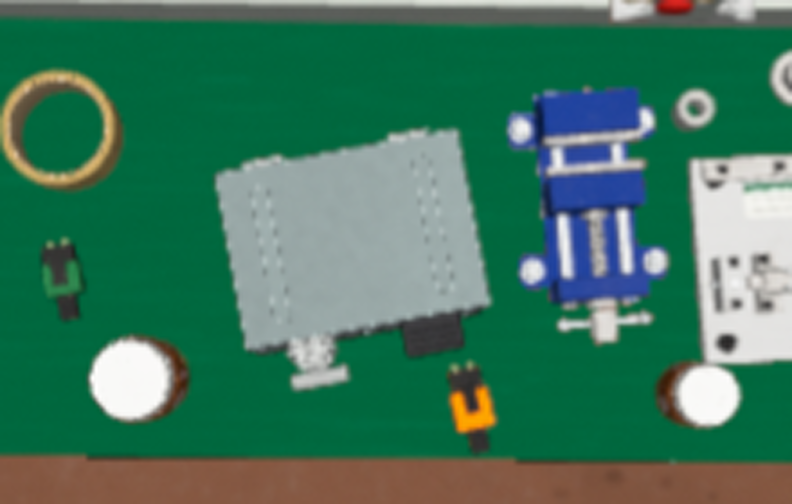

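View pics/b_scene.png

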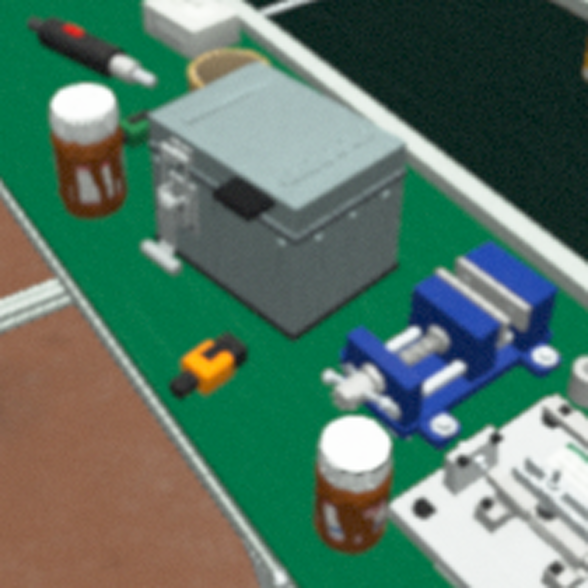

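```bash
cat >> h.py <<'E'
def Tcase(c):
    x,y,a=c; T=np.eye(4); T[:3,:3]=R.from_euler('z',a).as_matrix(); T[:2,3]=x,y; return T
E
python3 - <<'E'
from h import *
from scipy.optimize import minimize
pts=[]
for n in ("top","scene"):
    a=np.load(f"a_{n}.npz",allow_pickle=True); m=a["m"].item(); W=cloud(m,a["d"]); p=a["p"]
    x,y,z=W[...,0],W[...,1],W[...,2]
    M=(x>.42)&(x<.68)&(y>.05)&(y<.33)&(z>.128)&(z<.16)
    P=W[M][:,:2]
    G=np.stack(np.meshgrid(np.arange(.42,.68,.002),np.arange(.05,.33,.002),indexing='ij'),-1).reshape(-1,2)
    def cost(c):
        ca,sa=np.cos(c[2]),np.sin(c[2])
        def out(Q):
            d=Q-c[:2]; u=d[:,0]*ca+d[:,1]*sa; v=-d[:,0]*sa+d[:,1]*ca
            o1=np.maximum(np.maximum(abs(u)-.065,abs(v)-.09),0)
            o2=np.maximum(np.maximum(abs(u+.080)-.015,abs(v+.045)-.022),0)
            return np.minimum(o1,o2),u,v
        o,u,v=out(P)
        # outside penalty plus coverage: distance of template corners/edges to nearest pts
        return np.minimum(o,.006).sum()/len(P)*20+ cov(c)
    from scipy.spatial import cKDTree
    t=cKDTree(P)
    e=np.linspace(-1,1,60)
    T0=np.concatenate([np.stack([np.full(60,-.065),e*.09],1),np.stack([np.full(60,.065),e*.09],1),np.stack([e*.065,np.full(60,.09)],1),np.stack([e*.065,np.full(60,-.09)],1)])
    def cov(c):
        ca,sa=np.cos(c[2]),np.sin(c[2])
        Q=T0@np.array([[ca,sa],[-sa,ca]])+c[:2]
        d,_=t.query(Q); return np.minimum(d,.01).mean()
    best=min((minimize(cost,[.535,.194,a0],method='Nelder-Mead',options=dict(initial_simplex=[[.535,.194,a0],[.545,.194,a0],[.535,.204,a0],[.535,.194,a0+.05]],xatol=1e-5,fatol=1e-7)) for a0 in (.1,.15,.2,.25)),key=lambda r:r.fun)
    print(n,best.x,best.fun,len(P))
    c=best.x; T=Tcase(c)
    for nm,q in dict(grip=(-.095,.045,.027),pin=(-.081,.045,.082),tab=(-.08,-.045,.136),c1=(-.065,.09,.143),c2=(-.065,-.09,.143),c3=(.065,.09,.143),c4=(.065,-.09,.143)).items():
        w=(T@[*q,1])[:3]; print(nm,w.round(4),proj(m,w).round(1))
    big=cv2.resize(p,None,fx=4,fy=4,interpolation=cv2.INTER_CUBIC).copy()
    for q in [(-.095,.023,.027),(-.095,.067,.027),(-.081,.045,.082),(-.094,-.023,.141),(-.094,-.067,.141),(-.065,.09,.143),(-.065,-.09,.143),(.065,.09,.143),(.065,-.09,.143)]:
        u=proj(m,(T@[*q,1])[:3])*4+1.5; cv2.circle(big,tuple(u.round().astype(int)),4,(255,0,0),-1)
    u=(proj(m,(T@[-.03,0,.1,1])[:3])*4).astype(int)
    cv2.imwrite(f"pics/fit_{n}.png",big[u[1]-260:u[1]+260,u[0]-300:u[0]+300,::-1])
E
```

```text
top [0.54415356 0.19697166 0.20063644] 0.0024560528692839654 3601
grip [0.4421 0.2221 0.027 ] [238.4 225.2]
pin [0.4558 0.2249 0.082 ] [236.8 220.3]
tab [0.4747 0.1369 0.136 ] [269.8 213.3]
c1 [0.4625 0.2722 0.143 ] [217.9 217.4]
c2 [0.4984 0.0958 0.143 ] [285.7 204.3]
c3 [0.5899 0.2981 0.143 ] [208.8 168.6]
c4 [0.6258 0.1217 0.143 ] [276.1 155.8]
scene [0.54472199 0.19378903 0.20226514] 0.00297086313178414 3070
grip [0.4426 0.2188 0.027 ] [207.1 221.8]
pin [0.4563 0.2216 0.082 ] [210.3 201.8]
tab [0.4754 0.1336 0.136 ] [236.  200.6]
c1 [0.463  0.2689 0.143 ] [202.  170.3]
c2 [0.4991 0.0926 0.143 ] [255.7 204.4]
c3 [0.5903 0.295  0.143 ] [241.6 151. ]
c4 [0.6265 0.1187 0.143 ] [295.3 180. ]
```

View pics/fit_top.png

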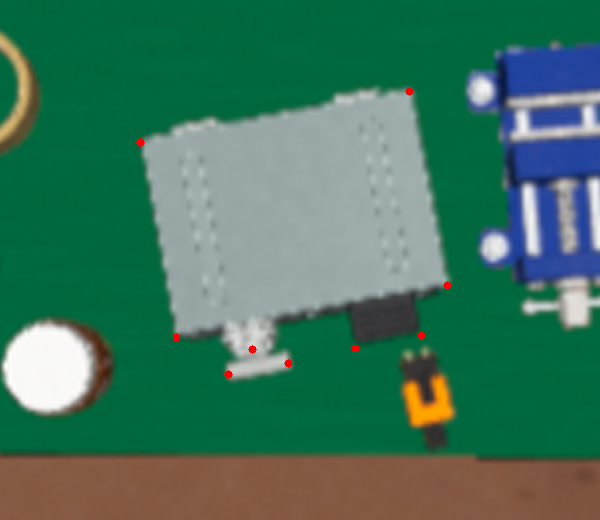

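View pics/fit_scene.png

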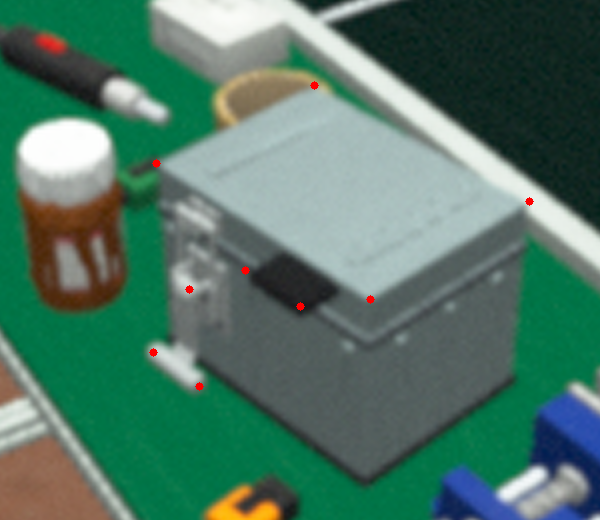

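```bash
cat >> h.py <<'E'
CASE=(0.5444,0.1954,0.2015)
def tilt_pose(pc, tilt, ahead=0.0, cf=True):
    """tool y = case y, z tilted 'tilt' deg forward from down; pc = grasp target (case frame); TCP = pc+ahead*z"""
    T=Tcase(CASE); t=np.radians(tilt)
    z=np.array([np.sin(t),0,-np.cos(t)]); y=np.array([0,1.,0]); x=np.cross(y,z)
    P=np.eye(4); P[:3,:3]=np.stack([x,y,z],1); P[:3,3]=np.array(pc)+ahead*z
    return T@P
def cur(s):
    P=np.eye(4); P[:3,:3]=R.from_rotvec(s["eef_rot"]).as_matrix(); P[:3,3]=s["position"]; return P
def rows(C,G,n):
    D=np.linalg.inv(C)@G; w=R.from_matrix(D[:3,:3]).as_rotvec()/n
    S=sum(R.from_rotvec(w*k).as_matrix() for k in range(n))
    p=np.linalg.solve(S,D[:3,3])
    r=np.r_[p*100,np.degrees(w)]; r2=r.round(2)
    print(n,"x",[float(v) for v in r2]); 
    A=np.eye(4); A[:3,:3]=R.from_rotvec(np.radians(r2[3:])).as_matrix(); A[:3,3]=r2[:3]/100
    E=C.copy()
    for _ in range(n): E=E@A
    return E
E
python3 - <<'E'
from station import ctrl
from h import *
s=ctrl.observe(); C=cur(s); print(C.round(3))
bar=np.array([-.095,.045,.027])
A=tilt_pose(bar+[-.06,0,.17],45,.019)
B=tilt_pose(bar+[-.06,0,.06],45,.019)
F=tilt_pose(bar,45,.021)
print(A.round(3)); E=rows(C,A,16); E=rows(E,B,5); E=rows(E,F,5); print(E.round(3))
E
```

```text
[[-0.905  0.426 -0.     0.245]
 [ 0.426  0.905 -0.     0.52 ]
 [ 0.    -0.    -1.     0.231]
 [ 0.     0.     0.     1.   ]]
[[-0.693 -0.2    0.693  0.397]
 [-0.142  0.98   0.142  0.211]
 [-0.707  0.    -0.707  0.184]
 [ 0.     0.     0.     1.   ]]
16 x [-1.09, -1.83, 0.66, -0.9, -2.71, -2.18]
5 x [1.55, -0.01, 1.57, 0.0, -0.01, 0.01]
5 x [0.0, -0.0, 1.74, 0.0, -0.0, 0.0]
[[-0.693 -0.201  0.693  0.457]
 [-0.142  0.98   0.142  0.224]
 [-0.707  0.    -0.707  0.012]
 [ 0.     0.     0.     1.   ]]
```

>>> {"name": "carry_out", "arguments": {"motion": [[-1.09,-1.83,0.66,-0.9,-2.71,-2.18],[-1.09,-1.83,0.66,-0.9,-2.71,-2.18],[-1.09,-1.83,0.66,-0.9,-2.71,-2.18],[-1.09,-1.83,0.66,-0.9,-2.71,-2.18],[-1.09,-1.83,0.66,-0.9,-2.71,-2.18],[-1.09,-1.83,0.66,-0.9,-2.71,-2.18],[-1.09,-1.83,0.66,-0.9,-2.71,-2.18],[-1.09,-1.83,0.66,-0.9,-2.71,-2.18],[-1.09,-1.83,0.66,-0.9,-2.71,-2.18],[-1.09,-1.83,0.66,-0.9,-2.71,-2.18],[-1.09,-1.83,0.66,-0.9,-2.71,-2.18],[-1.09,-1.83,0.66,-0.9,-2.71,-2.18],[-1.09,-1.83,0.66,-0.9,-2.71,-2.18],[-1.09,-1.83,0.66,-0.9,-2.71,-2.18],[-1.09,-1.83,0.66,-0.9,-2.71,-2.18],[-1.09,-1.83,0.66,-0.9,-2.71,-2.18],[0,0,0,0,0,0]], "hand": 6.5, "grip_force": 50}}

```text
t: 2.75
position: [0.3956, 0.2107, 0.1834]
eef_rot: [-0.23, 2.351, 0.096]
contact_force: [0.2, -0.4, -0.8]
finger_gap: 0.0652
```

Run:
```python
from station import ctrl, viewer, models
from h import *
s=ctrl.observe(); C=cur(s); print(s["t"],s["joints"].round(2),C.round(3),s["finger_gap"])
m=viewer.camera_model("wrist"); p,d=viewer.capture("wrist")
np.savez("w1.npz",p=p,d=d,m=np.array(m,dtype=object))
for l in ("lever_grip","lid_tab"):
    for r in models.boxes_of(l,"wrist")[:2]:
        w=world(m,r["at"]); print(l,r["score"],w.round(4),proj(m,w).round(0), (np.linalg.inv(Tcase(CASE))@[*w,1]).round(4))
big=cv2.resize(p,None,fx=1.5,fy=1.5,interpolation=cv2.INTER_CUBIC).copy()
for q in [(-.095,.023,.027),(-.095,.067,.027),(-.081,.045,.082),(-.065,.09,.143),(-.094,-.023,.141),(-.094,-.067,.141)]:
    u=proj(m,(Tcase(CASE)@[*q,1])[:3])*1.5; print(q,u/1.5)
    if abs(u).max()<2000: cv2.circle(big,tuple(u.round().astype(int)),3,(255,0,0),-1)
cv2.imwrite("pics/w1.png",big[:,:,::-1])
bar=np.array([-.095,.045,.027])
B=tilt_pose(bar+[-.06,0,.06],45,.019)
F=tilt_pose(bar,45,.021)
E=rows(C,B,5); E=rows(E,F,5); print(E.round(3))
```

```text
2.75 [ 0.24 -0.79  2.6  -0.06  0.55 -1.49] [[-0.696 -0.194  0.691  0.396]
 [-0.137  0.981  0.138  0.211]
 [-0.704  0.001 -0.71   0.183]
 [ 0.     0.     0.     1.   ]] 0.06522193938442683
lever_grip 0.58 [0.4532 0.2228 0.0649] [252. 139.] [-0.0839  0.0451  0.0649  1.    ]
lid_tab 0.86 [0.4891 0.1962 0.1387] [212. 234.] [-0.054   0.0119  0.1387  1.    ]
(-0.095, 0.023, 0.027) [227.33854771  97.85289185]
(-0.095, 0.067, 0.027) [277.14723184  97.596171  ]
(-0.081, 0.045, 0.082) [252.44961365 157.49585572]
(-0.065, 0.09, 0.143) [310.54724077 232.97326371]
(-0.094, -0.023, 0.141) [155.91087546 214.71237475]
(-0.094, -0.067, 0.141) [ 93.98119566 214.84559721]
5 x [1.53, 0.0, 1.57, -0.04, -0.04, -0.05]
5 x [0.0, 0.0, 1.74, 0.0, -0.0, -0.0]
[[-0.693 -0.2    0.693  0.457]
 [-0.141  0.98   0.141  0.223]
 [-0.707  0.    -0.707  0.012]
 [ 0.     0.     0.     1.   ]]
```

View pics/w1.png

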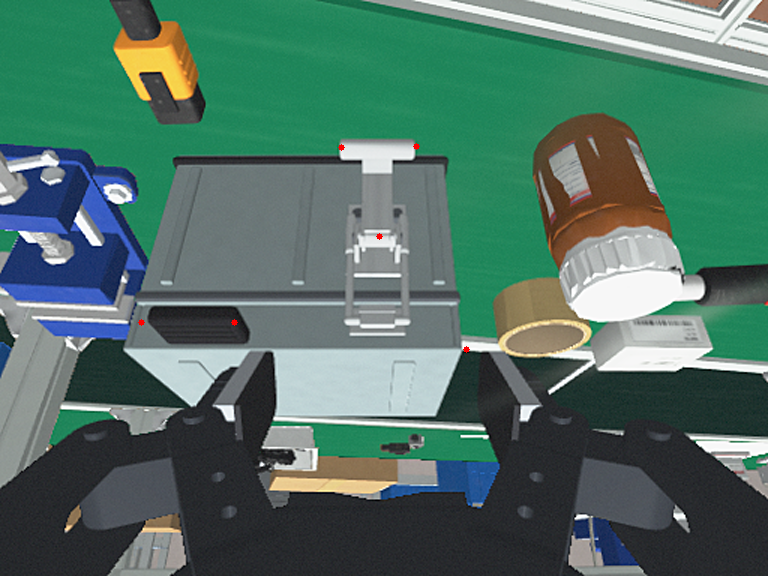

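Run:
```python
from station import ctrl
from h import *
C=cur(ctrl.observe())
bar=np.array([-.095,.045,.027])
B=tilt_pose(bar+[-.03,0,.05],45,.021)
F=tilt_pose(bar,45,.021)
E=rows(C,B,6); E=rows(E,F,4); print(E.round(3))
```

```text
6 x [1.04, -0.04, 1.83, -0.0, -0.05, -0.03]
4 x [0.36, -0.0, 1.41, -0.0, -0.0, 0.0]
[[-0.693 -0.2    0.693  0.457]
 [-0.142  0.98   0.141  0.224]
 [-0.707 -0.    -0.707  0.012]
 [ 0.     0.     0.     1.   ]]
```

>>> {"name": "carry_out", "arguments": {"motion": [[1.04,-0.04,1.83,0,-0.05,-0.03],[1.04,-0.04,1.83,0,-0.05,-0.03],[1.04,-0.04,1.83,0,-0.05,-0.03],[1.04,-0.04,1.83,0,-0.05,-0.03],[1.04,-0.04,1.83,0,-0.05,-0.03],[1.04,-0.04,1.83,0,-0.05,-0.03],[0,0,0,0,0,0]]}}

```text
t: 3.6
position: [0.4174, 0.2126, 0.0853]
eef_rot: [-0.244, 2.373, 0.099]
contact_force: [-0.3, 0.7, 0.1]
finger_gap: 0.0649
```

Run:
```python
from station import ctrl, viewer
from h import *
s=ctrl.observe(); C=cur(s); print(s["t"],s["joints"].round(2),s["contact_force"].round(1)); print(C.round(3))
m=viewer.camera_model("wrist"); p,d=viewer.capture("wrist")
big=cv2.resize(p,None,fx=1.5,fy=1.5,interpolation=cv2.INTER_CUBIC).copy()
cv2.imwrite("pics/w2.png",big[:,:,::-1])
bar=np.array([-.095,.045,.027])
F=tilt_pose(bar,45,.021)
E=rows(C,F,4); print(E.round(3))
```

```text
3.6 [ 0.22 -0.38  2.59 -0.04  0.17 -1.52] [-0.3  0.7  0.1]
[[-0.711 -0.204  0.673  0.417]
 [-0.147  0.979  0.141  0.213]
 [-0.687  0.001 -0.726  0.085]
 [ 0.     0.     0.     1.   ]]
4 x [0.53, 0.07, 2.02, 0.05, -0.39, 0.03]
[[-0.693 -0.2    0.693  0.457]
 [-0.142  0.98   0.141  0.224]
 [-0.707 -0.    -0.707  0.012]
 [ 0.     0.     0.     1.   ]]
```

View pics/w2.png

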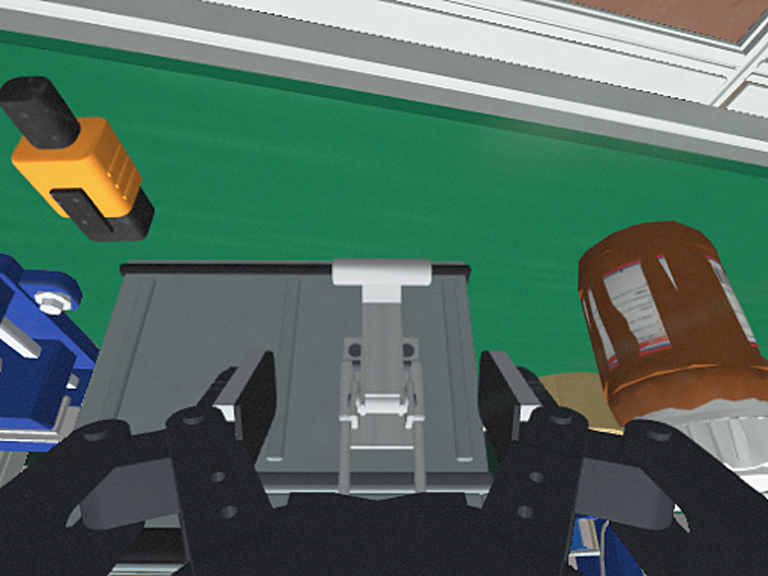

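```bash
cat > kin.py <<'E'
import numpy as np
from scipy.optimize import least_squares
from scipy.spatial.transform import Rotation as R
data=[([.9209,.1590,1.5983,0,1.3862,-.21],[.24443,.51979,.23031],[-.6851,-3.0652,.0027]),
([.24,-.79,2.60,-.06,.55,-1.49],[.3956,.2107,.1834],[-.23,2.351,.096]),
([.22,-.38,2.59,-.04,.17,-1.52],[.4174,.2126,.0853],[-.244,2.373,.099])]
def fk(q,p):
    h,a1,a2,a3,e,L=p
    Rz=lambda a:R.from_euler('z',a); Ry=lambda a:R.from_euler('y',a)
    r=Rz(q[0]); o=np.array([0,0,h])+r.apply([a1,0,0])
    r=r*Ry(q[1]); o=o+r.apply([0,0,a2])
    r=r*Ry(q[2]); o=o+r.apply([e,0,a3])
    r=r*Rz(q[3])*Ry(q[4])*Rz(q[5]); o=o+r.apply([0,0,L])
    return o,r
E
python3 - <<'E'
from kin import *
def f(p): return np.concatenate([fk(q,p)[0]-np.array(x) for q,x,_ in data]+[[.02*(p[4])]])
for s in ([.3,0,.3,.35,0,.2],[.4,.05,.4,.4,0,.25]):
    r=least_squares(f,s); print(r.x.round(3),r.cost, r.fun.round(4))
for q,x,rv in data: print((fk(q,r.x)[1].inv()*R.from_rotvec(rv)).as_rotvec().round(3))
E
```

```text
[-1.508  1.902 -1.708 -1.282 -0.921 -2.323] 0.015413712076736974 [ 0.0866 -0.0842  0.0417  0.0246 -0.0329 -0.0479  0.0205 -0.0986  0.0062
 -0.0184]
[-1.508  1.902 -1.708 -1.282 -0.921 -2.323] 0.015413712076737253 [ 0.0866 -0.0842  0.0417  0.0246 -0.0329 -0.0479  0.0205 -0.0986  0.0062
 -0.0184]
[ 0.    -0.     1.571]
[-2.000e-03  1.000e-03  1.573e+00]
[-1.000e-03  5.000e-03  1.571e+00]
```

```bash
sed -i 's/h,a1,a2,a3,e,L=p/h,a1,a2,a3,e,L,dy=p/; s/r.apply(\[a1,0,0\])/r.apply([a1,dy,0])/; s/Ry(q\[4\])\*Rz(q\[5\]); o/Ry(q[4])*Rz(q[5]+np.pi\/2); o/' kin.py
python3 - <<'E'
from kin import *
def f(p): return np.concatenate([fk(q,p)[0]-np.array(x) for q,x,_ in data]+[[.001*(p[4]),.001*p[1]]])
for s in ([.3,0,.3,.35,0,.2,.12],[.4,.05,.4,.4,0,.25,.12],[.15,0,.4,.3,0,.25,.12]):
    r=least_squares(f,s); print(r.x.round(3),r.cost, r.fun.round(4))
E
```

```text
[0.294 0.004 0.375 0.516 0.046 0.293 0.119] 7.858656806193731e-07 [ 0.0004 -0.0004  0.0002  0.0002 -0.0004 -0.0002 -0.0002  0.001   0.
  0.      0.    ]
[0.294 0.004 0.375 0.516 0.046 0.293 0.119] 7.858656806190531e-07 [ 0.0004 -0.0004  0.0002  0.0002 -0.0004 -0.0002 -0.0002  0.001   0.
  0.      0.    ]
[0.294 0.004 0.375 0.516 0.046 0.293 0.119] 7.858656806192243e-07 [ 0.0004 -0.0004  0.0002  0.0002 -0.0004 -0.0002 -0.0002  0.001   0.
  0.      0.    ]
```

```bash
cat >> kin.py <<'E'
P=np.array([0.294,0.004,0.375,0.516,0.046,0.293,0.119])
LO=np.array([-2.91,-.94,.18,-1.29,.17,-3]);HI=np.array([2.91,2.29,2.7,4.43,2.64,3])
def ik(G,q0):
    def f(q):
        o,r=fk(q,P); return np.r_[(o-G[:3,3])*10,(R.from_matrix(G[:3,:3]).inv()*r).as_rotvec()]
    best=None
    for dq in (0,.1,-.1):
        r=least_squares(f,np.clip(np.array(q0)+dq,LO+.01,HI-.01),bounds=(LO,HI))
        if best is None or r.cost<best.cost: best=r
    return best.x,np.sqrt(2*best.cost)
E
cat > chk.py <<'E'
from h import *
from kin import ik
q=[.22,-.38,2.59,-.04,.3,-1.52]
bar=np.array([-.095,.045,.027])
for t in (45,40,35,30,25,20):
    G=tilt_pose(bar,t,.021); qq,e=ik(G,q); print("F",t,qq.round(2),round(e,4))
pin=np.array([-.081,.045,.082])
for th in (0,.5,1,1.5,1.9,2.1):
    b=pin+.057*np.array([-np.sin(th+.249),0,-np.cos(th+.249)])
    for t in (45,35,30,25,15,0):
        G=tilt_pose(b,t,.021); qq,e=ik(G,q); print("th",th,t,b.round(3),qq.round(2),round(e,4))
E
python3 chk.py
```

```text
F 45 [ 0.12  0.01  2.44  1.37  0.17 -3.  ] 0.1654
F 40 [ 0.32  0.08  2.37 -1.29  0.17 -0.19] 0.1018
F 35 [ 0.23  0.04  2.36 -0.14  0.17 -1.41] 0.0394
F 30 [ 0.23  0.05  2.33 -0.05  0.24 -1.5 ] 0.0
F 25 [ 0.22  0.07  2.28 -0.03  0.36 -1.52] 0.0
F 20 [ 0.22  0.1   2.22 -0.02  0.47 -1.54] 0.0
th 0 45 [-0.095  0.045  0.027] [ 0.12  0.01  2.44  1.37  0.17 -3.  ] 0.1658
th 0 35 [-0.095  0.045  0.027] [ 0.23  0.04  2.36 -0.14  0.17 -1.4 ] 0.0399
th 0 30 [-0.095  0.045  0.027] [ 0.23  0.05  2.33 -0.05  0.24 -1.5 ] 0.0
th 0 25 [-0.095  0.045  0.027] [ 0.22  0.07  2.28 -0.03  0.36 -1.52] 0.0
th 0 15 [-0.095  0.045  0.027] [ 0.22  0.13  2.16 -0.01  0.59 -1.54] 0.0
th 0 0 [-0.095  0.045  0.027] [ 0.22  0.27  1.97  0.    0.9  -1.55] 0.0
th 0.5 45 [-0.12   0.045  0.04 ] [ 0.11 -0.11  2.53  1.36  0.17 -3.  ] 0.1403
th 0.5 35 [-0.12   0.045  0.04 ] [ 0.23 -0.07  2.44 -0.11  0.17 -1.44] 0.0114
th 0.5 30 [-0.12   0.045  0.04 ] [ 0.23 -0.06  2.4  -0.05  0.28 -1.5 ] 0.0
th 0.5 25 [-0.12   0.045  0.04 ] [ 0.23 -0.03  2.35 -0.03  0.39 -1.52] 0.0
th 0.5 15 [-0.12   0.045  0.04 ] [ 0.22  0.04  2.23 -0.01  0
[... 1178 characters left out ...]
2.41 -0.03  0.51 -1.52] 0.0
th 1.9 25 [-0.129  0.045  0.113] [ 0.23 -0.26  2.35 -0.02  0.61 -1.53] 0.0
th 1.9 15 [-0.129  0.045  0.113] [ 0.22 -0.16  2.23 -0.01  0.81 -1.54] 0.0
th 1.9 0 [-0.129  0.045  0.113] [ 0.22  0.02  2.04 -0.    1.08 -1.55] 0.0
th 2.1 45 [-0.122  0.045  0.122] [ 0.23 -0.39  2.56 -0.12  0.2  -1.43] 0.0
th 2.1 35 [-0.122  0.045  0.122] [ 0.23 -0.34  2.45 -0.04  0.43 -1.51] 0.0
th 2.1 30 [-0.122  0.045  0.122] [ 0.23 -0.3   2.39 -0.03  0.53 -1.52] 0.0
th 2.1 25 [-0.122  0.045  0.122] [ 0.23 -0.26  2.33 -0.02  0.63 -1.53] 0.0
th 2.1 15 [-0.122  0.045  0.122] [ 0.22 -0.15  2.2  -0.01  0.83 -1.54] 0.0
th 2.1 0 [-0.122  0.045  0.122] [ 0.22  0.03  2.01  0.    1.1  -1.55] 0.0
```

Run:
```python
from station import ctrl
from h import *
from kin import ik
s=ctrl.observe(); C=cur(s); q=s["joints"]
bar=np.array([-.097,.045,.028])
t=np.radians(31)
B=tilt_pose(bar,31,.014-.05)
F=tilt_pose(bar,31,.014)
for G in (B,F): print(ik(G,[.22,-.1,2.4,-.04,.3,-1.52]))
E=rows(C,B,4); E=rows(E,F,5); print(E.round(3))
```

```text
(array([ 0.22908854, -0.20197708,  2.42925015, -0.03892808,  0.37369304,
       -1.51090283]), np.float64(5.13366295391689e-15))
(array([ 0.22696843,  0.0105932 ,  2.35905549, -0.05722029,  0.23140045,
       -1.49326602]), np.float64(4.2298265932298566e-14))
4 x [0.33, 0.07, 0.61, 0.04, 3.13, 0.04]
5 x [-0.0, 0.0, 1.0, 0.0, 0.0, -0.0]
[[-0.84  -0.2    0.505  0.447]
 [-0.171  0.98   0.103  0.222]
 [-0.515  0.    -0.857  0.016]
 [ 0.     0.     0.     1.   ]]
```

>>> {"name": "carry_out", "arguments": {"motion": [[0.33,0.07,0.61,0.04,3.13,0.04],[0.33,0.07,0.61,0.04,3.13,0.04],[0.33,0.07,0.61,0.04,3.13,0.04],[0.33,0.07,0.61,0.04,3.13,0.04],[0,0,0,0,0,0]]}}

```text
t: 4.15
position: [0.4241, 0.2163, 0.0604]
eef_rot: [-0.26, 2.586, 0.072]
contact_force: [0.4, -0.2, 0.4]
finger_gap: 0.065
```

Run:
```python
from station import ctrl
from h import *
s=ctrl.observe(); C=cur(s); print(s["joints"].round(2)); print(C.round(3))
F=tilt_pose([-.097,.045,.028],31,.014)
E=rows(C,F,5); print(E.round(3))
```

```text
[ 0.23 -0.21  2.43 -0.04  0.37 -1.51]
[[-0.838 -0.199  0.508  0.424]
 [-0.171  0.98   0.103  0.216]
 [-0.518 -0.    -0.855  0.06 ]
 [ 0.     0.     0.     1.   ]]
5 x [0.05, 0.01, 1.01, -0.01, 0.04, -0.01]
[[-0.84  -0.2    0.505  0.447]
 [-0.172  0.98   0.103  0.222]
 [-0.515 -0.    -0.857  0.016]
 [ 0.     0.     0.     1.   ]]
```

>>> {"name": "carry_out", "arguments": {"motion": [[0.05,0.01,1.01,0,0.04,0],[0.05,0.01,1.01,0,0.04,0],[0.05,0.01,1.01,0,0.04,0],[0.05,0.01,1.01,0,0.04,0],[0.05,0.01,1.01,0,0.04,0],[0,0,0,0,0,0]]}}

```text
t: 4.75
position: [0.4452, 0.2208, 0.0139]
eef_rot: [-0.261, 2.592, 0.071]
contact_force: [0.1, -0.3, -0.1]
finger_gap: 0.0647
```

Run:
```python
from station import ctrl, viewer
from h import *
s=ctrl.observe(); C=cur(s); print(s["joints"].round(2),s["contact_force"].round(1)); print(C.round(3))
p,d=viewer.capture("wrist")
big=cv2.resize(p,None,fx=1.5,fy=1.5,interpolation=cv2.INTER_CUBIC).copy()
cv2.imwrite("pics/w3.png",big[:,:,::-1])
p,d=viewer.capture("scene")
big=cv2.resize(p[130:290,130:330],None,fx=4,fy=4,interpolation=cv2.INTER_CUBIC).copy()
cv2.imwrite("pics/s3.png",big[:,:,::-1])
```

```text
[ 0.22  0.    2.37 -0.06  0.23 -1.49] [ 0.1 -0.3 -0.1]
[[-0.841 -0.199  0.503  0.445]
 [-0.171  0.98   0.102  0.221]
 [-0.513 -0.    -0.859  0.014]
 [ 0.     0.     0.     1.   ]]
```

View pics/w3.png

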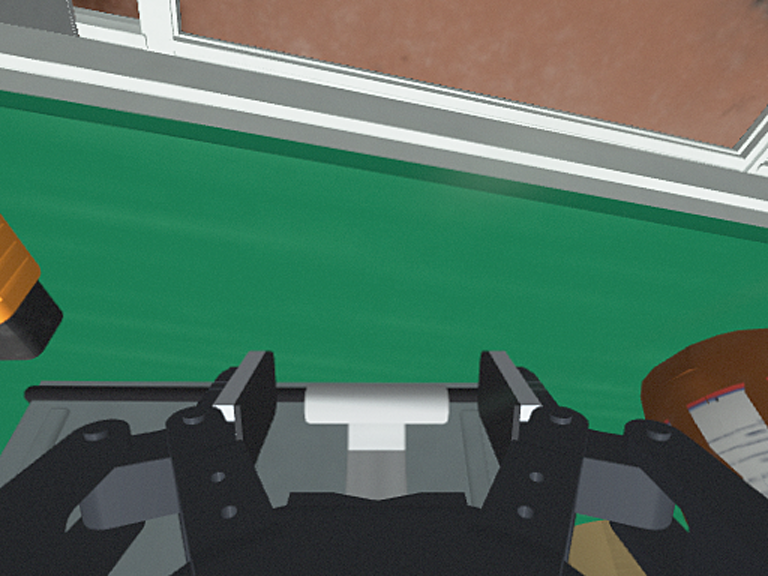

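View pics/s3.png

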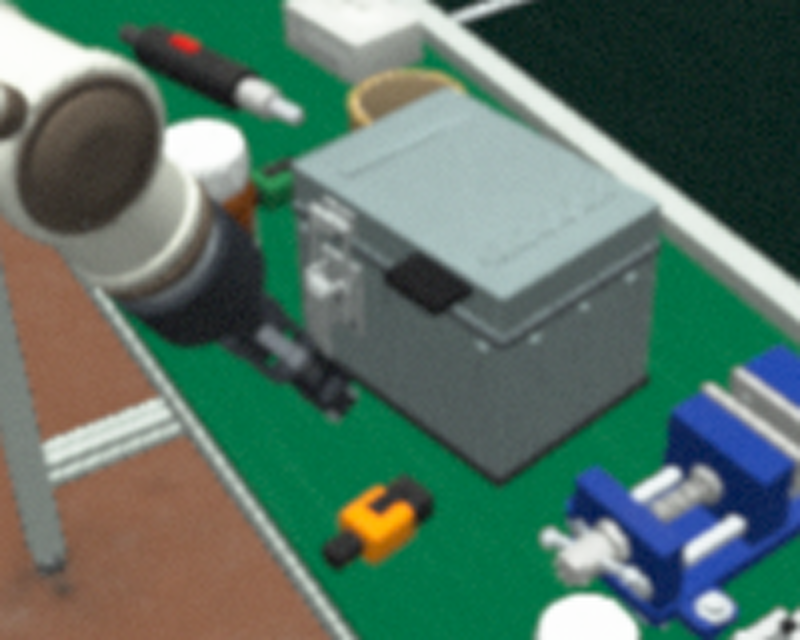

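>>> {"name": "carry_out", "arguments": {"motion": [[0,0,0,0,0,0],[0,0,0,0,0,0],[0,0,0,0,0,0],[0,0,0,0,0,0],[0,0,0,0,0,0]], "hand": 3.5, "grip_force": 60}}

```text
t: 5.35
position: [0.4459, 0.2207, 0.0154]
eef_rot: [-0.26, 2.59, 0.072]
contact_force: [-10.2, -1.1, 11.7]
finger_gap: 0.042
```

```bash
cat > lev.py <<'E'
from station import ctrl
from h import *
from kin import ik
import sys
s=ctrl.observe(); C=cur(s); print(s["t"],s["joints"].round(2),s["contact_force"].round(1),s["finger_gap"])
Ci=np.linalg.inv(Tcase(CASE))@C; print("tcp in case",Ci[:3,3].round(4),"tilt",np.degrees(np.arctan2(Ci[0,2],-Ci[2,2])).round(1))
# current bar offset in tool frame assumed from theta given
th0=float(sys.argv[1]); pin=np.array([-.081,.045,.082])
b=lambda th: pin+.057*np.array([-np.sin(th+.249),0,-np.cos(th+.249)])
off=Ci[:3,:3].T@(b(th0)-Ci[:3,3]); print("bar in tool (mm)",(off*1000).round(1))
E=C
th=[th0]+[float(a) for a in sys.argv[2:]]
tl0=np.degrees(np.arctan2(Ci[0,2],-Ci[2,2]))
for a in th[1:]:
    G=tilt_pose(b(a),tl0); G[:3,3]=G[:3,3]-G[:3,:3]@off*[1,1,1]
    print(a, ik(G,[.23,-.2,2.4,-.04,.35,-1.5])[1].round(4)); E=rows(E,G,2)
E
python3 lev.py 0 .25 .5 .75 1.0 1.25 1.5 1.75 1.95
```

```text
5.35 [ 0.22  0.    2.37 -0.06  0.23 -1.5 ] [-10.2  -1.1  11.7] 0.0419794810620291
tcp in case [-0.0915  0.0445  0.0154] tilt 31.0
bar in tool (mm) [ -2.8   0.4 -11.6]
0.25 0.0
2 x [0.43, -0.0, -0.56, -0.03, 0.0, -0.03]
0.5 0.0
2 x [0.28, -0.0, -0.66, 0.0, 0.0, 0.0]
0.75 0.0
2 x [0.12, -0.0, -0.7, 0.0, 0.0, 0.0]
1.0 0.0
2 x [-0.07, -0.0, -0.71, 0.0, 0.0, 0.0]
1.25 0.0
2 x [-0.24, -0.0, -0.66, 0.0, 0.0, 0.0]
1.5 0.0
2 x [-0.4, -0.0, -0.59, 0.0, 0.0, 0.0]
1.75 0.0
2 x [-0.53, -0.0, -0.48, 0.0, 0.0, 0.0]
1.95 0.0
2 x [-0.5, -0.0, -0.27, 0.0, 0.0, 0.0]
```

>>> {"name": "carry_out", "arguments": {"motion": [[0.43,0,-0.56,0,0,0],[0.43,0,-0.56,0,0,0],[0.28,0,-0.66,0,0,0],[0.28,0,-0.66,0,0,0],[0.12,0,-0.7,0,0,0],[0.12,0,-0.7,0,0,0],[0,0,0,0,0,0]]}}

```text
t: 6.05
position: [0.415, 0.2145, 0.042]
eef_rot: [-0.259, 2.584, 0.073]
contact_force: [3.9, 4.4, 2.1]
finger_gap: 0.0419
```

```bash
python3 - <<'E'
from station import ctrl, viewer
from h import *
s=ctrl.observe(); C=cur(s); print(s["t"],s["joints"].round(2),s["contact_force"].round(1),s["finger_gap"]); print(C.round(3))
p,d=viewer.capture("wrist")
big=cv2.resize(p,None,fx=1.5,fy=1.5,interpolation=cv2.INTER_CUBIC).copy()
cv2.imwrite("pics/w4.png",big[:,:,::-1])
E
python3 lev.py .75 1.0 1.25 1.5 1.75 2.0
```

```text
6.05 [ 0.23 -0.18  2.46 -0.05  0.31 -1.5 ] [3.9 4.4 2.1] 0.04186834106863529
[[-0.837 -0.199  0.51   0.415]
 [-0.17   0.98   0.103  0.215]
 [-0.52   0.    -0.854  0.042]
 [ 0.     0.     0.     1.   ]]
6.1 [ 0.23 -0.18  2.46 -0.05  0.31 -1.5 ] [4.3 4.9 1.4] 0.041698693249473694
tcp in case [-0.1229  0.0446  0.0419] tilt 31.3
bar in tool (mm) [  0.3   0.3 -11. ]
1.0 0.0
2 x [-0.07, 0.0, -0.71, -0.02, 0.0, -0.04]
1.25 0.0
2 x [-0.24, 0.0, -0.66, 0.0, 0.0, -0.0]
1.5 0.0
2 x [-0.41, 0.0, -0.59, 0.0, 0.0, -0.0]
1.75 0.0
2 x [-0.53, 0.0, -0.47, 0.0, 0.0, -0.0]
2.0 0.0
2 x [-0.63, 0.0, -0.32, 0.0, 0.0, -0.0]
```

View pics/w4.png

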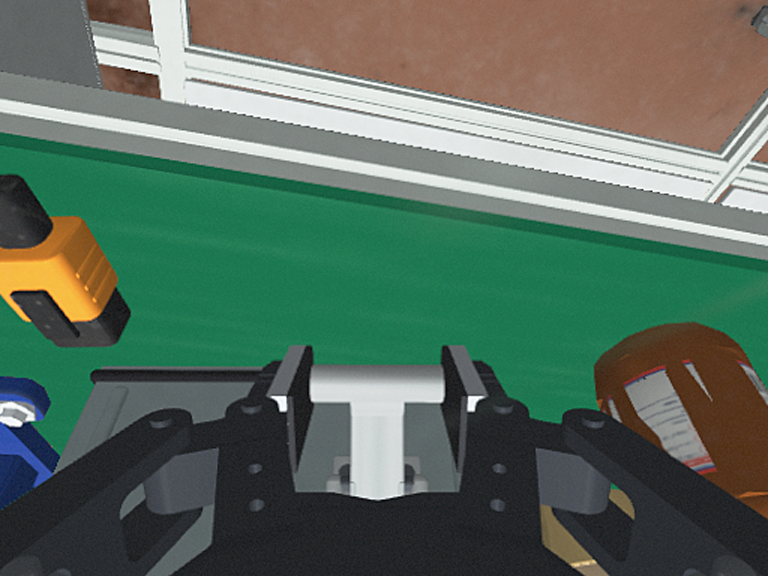

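>>> {"name": "carry_out", "arguments": {"motion": [[-0.07,0,-0.71,0,0,0],[-0.07,0,-0.71,0,0,0],[-0.24,0,-0.66,0,0,0],[-0.24,0,-0.66,0,0,0],[-0.41,0,-0.59,0,0,0],[-0.41,0,-0.59,0,0,0],[-0.53,0,-0.47,0,0,0],[-0.53,0,-0.47,0,0,0],[-0.63,0,-0.32,0,0,0],[-0.63,0,-0.32,0,0,0],[0,0,0,0,0,0]]}}

```text
t: 7.2
position: [0.4162, 0.2149, 0.1057]
eef_rot: [-0.263, 2.591, 0.071]
contact_force: [-0.7, 5.5, -1.0]
finger_gap: 0.0406
```

```bash
python3 - <<'E'
from station import ctrl, viewer
from h import *
s=ctrl.observe(); C=cur(s); print(s["t"],s["joints"].round(2),s["contact_force"].round(1),s["finger_gap"]); print(C.round(3))
p,d=viewer.capture("wrist")
big=cv2.resize(p,None,fx=1.5,fy=1.5,interpolation=cv2.INTER_CUBIC).copy()
cv2.imwrite("pics/w5.png",big[:,:,::-1])
p,d=viewer.capture("scene")
big=cv2.resize(p[130:290,130:330],None,fx=4,fy=4,interpolation=cv2.INTER_CUBIC).copy()
cv2.imwrite("pics/s5.png",big[:,:,::-1])
E
python3 lev.py 2.0 2.15 2.25
```

```text
7.2 [ 0.23 -0.36  2.43 -0.03  0.53 -1.53] [-0.7  5.5 -1. ] 0.040620013036338845
[[-0.841 -0.201  0.503  0.416]
 [-0.173  0.98   0.102  0.215]
 [-0.513 -0.001 -0.858  0.106]
 [ 0.     0.     0.     1.   ]]
7.3 [ 0.23 -0.36  2.43 -0.03  0.53 -1.53] [-1.7  5.  -2.1] 0.040146703751988755
tcp in case [-0.1217  0.0448  0.1057] tilt 30.9
bar in tool (mm) [ -3.1   0.2 -12.3]
2.15 0.0
2 x [-0.41, 0.0, -0.12, -0.02, -0.0, 0.04]
2.25 0.0
2 x [-0.28, 0.0, -0.04, -0.0, -0.0, 0.0]
```

View pics/w5.png

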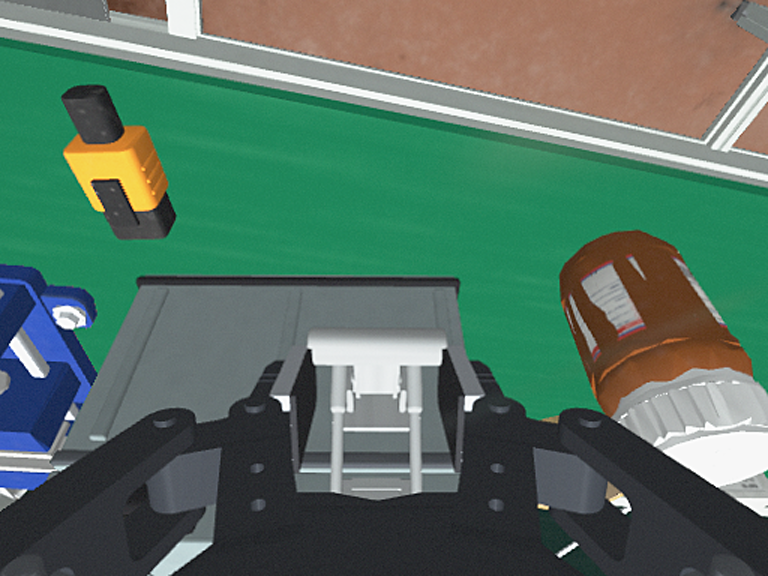

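View pics/s5.png

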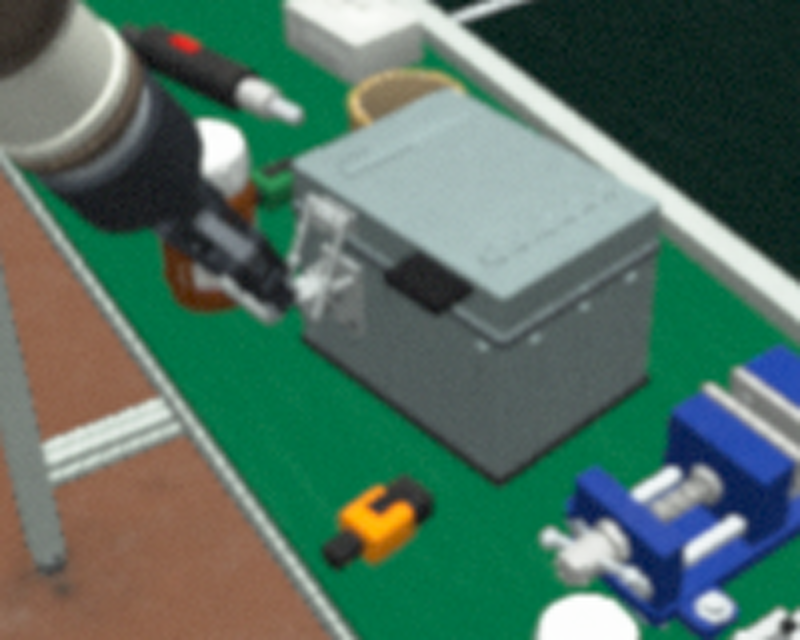

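Run:
```python
from station import ctrl, viewer
from h import *
s=ctrl.observe(); C=cur(s); print(s["finger_gap"],s["contact_force"])
m=viewer.camera_model("wrist"); p,d=viewer.capture("wrist")
Ti=np.linalg.inv(Tcase(CASE))
for n,(u,v) in dict(bar=(251,232),barl=(225,232),barr=(275,232),barlow=(251,240),loopL=(225,280),loopR=(277,280),loopL2=(225,310),cat=(250,322)).items():
    w=unproj(m,d,u,v); print(n,(Ti@[*w,1])[:3].round(4),(np.linalg.inv(C)@[*w,1])[:3].round(4))
m=viewer.camera_model("scene"); p,d=viewer.capture("scene")
for n,(u,v) in dict(looptopR=(217,182),looptopL=(207,178),looptopmid=(212,180),mid=(212,189)).items():
    w=unproj(m,d,u,v); print(n,(Ti@[*w,1])[:3].round(4))
big=cv2.resize(p[165:215,190:235],None,fx=12,fy=12,interpolation=cv2.INTER_CUBIC).copy()
for nm,q in dict(lbar=(-.073,.045,.130),).items():
    u=(proj(m,(Tcase(CASE)@[*q,1])[:3])-[190,165])*12; cv2.circle(big,tuple(u.round().astype(int)),3,(255,0,0),-1)
cv2.imwrite("pics/s5b.png",big[:,:,::-1])
```

```text
0.040146703751988755 [-1.68980024  5.04863295 -2.11308145]
bar [-0.135   0.0441  0.1059] [ 0.0112 -0.0006 -0.007 ]
barl [-0.1341  0.032   0.1053] [ 0.0109 -0.0128 -0.0061]
barr [-0.1353  0.0552  0.1061] [ 0.0114  0.0105 -0.0074]
barlow [-0.131   0.0441  0.1076] [ 0.007  -0.0006 -0.0065]
loopL [-0.0876  0.0291  0.1049] [-0.0288 -0.0157  0.0181]
loopR [-0.0861  0.0593  0.104 ] [-0.0298  0.0145  0.0197]
loopL2 [-0.0793  0.0295  0.1191] [-0.0433 -0.0154  0.0103]
cat [-0.0781  0.0436  0.1253] [-0.0475 -0.0012  0.0055]
looptopR [-0.0623  0.0373  0.1337]
looptopL [-0.0632  0.0733  0.1274]
looptopmid [-0.065   0.0522  0.1332]
mid [-0.0618  0.0584  0.102 ]
```

View pics/s5b.png

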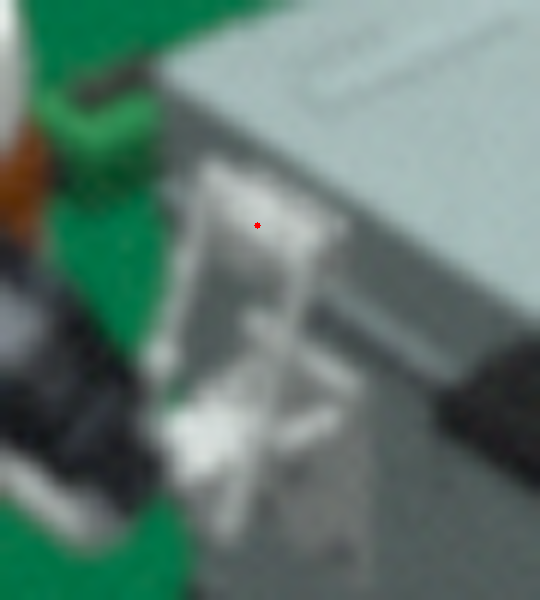

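>>> {"name": "carry_out", "arguments": {"motion": [[0,0,0,0,0,0],[0,0,0,0,0,0],[0,0,0,0,0,0]], "hand": 6.0}}

```text
t: 7.7
position: [0.4169, 0.2144, 0.1059]
eef_rot: [-0.259, 2.59, 0.071]
contact_force: [0.3, -1.0, 0.8]
finger_gap: 0.0602
```

```bash
cat > barpos.py <<'E'
from station import ctrl, viewer
from h import *
import sys
s=ctrl.observe(); C=cur(s); print(s["t"],s["finger_gap"],s["contact_force"].round(1))
m=viewer.camera_model("wrist"); p,d=viewer.capture("wrist")
Ti=np.linalg.inv(Tcase(CASE)); W=cloud(m,d); Wc=W@Ti[:3,:3].T+Ti[:3,3]
x,y,z=Wc[...,0],Wc[...,1],Wc[...,2]
M=(abs(y-.045)<.019)&(x<-.11)&(x>-.16)&(z>.05)&(p.min(2)>120)
Q=Wc[M]; print(len(Q)); 
if len(Q):
    cam=(Ti@np.r_[np.array(m["world_from_camera"])[:3,3],1])[:3]
    # fit circle r=6 with centre constrained on visible side
    from scipy.optimize import least_squares
    r0=Q[:,[0,2]].mean(0); v=r0-cam[[0,2]]; v/=np.linalg.norm(v)
    r=least_squares(lambda c:np.hypot(Q[:,0]-c[0],Q[:,2]-c[1])-.006,r0+.004*v,loss='soft_l1',f_scale=.001).x
    th=np.arctan2(-(r[0]+.081),-(r[1]-.082))-.249
    print("bar centre case xz",r.round(4),"theta",th, "rad",np.hypot(r[0]+.081,r[1]-.082),"in tool",(np.linalg.inv(C)@Tcase(CASE)@[r[0],.045,r[1],1])[:3].round(4))
    vv,uu=np.where(M); print(uu.min(),uu.max(),vv.min(),vv.max())
big=cv2.resize(p,None,fx=1.5,fy=1.5,interpolation=cv2.INTER_CUBIC).copy()
cv2.imwrite(f"pics/{sys.argv[1]}.png",big[:,:,::-1])
E
python3 barpos.py w6
```

```text
7.7 0.06022368008727202 [ 0.3 -1.   0.8]
1724
bar centre case xz [-0.1309  0.1017] theta 1.696935828826546 rad 0.05364457645469764 in tool [ 0.0105  0.0008 -0.0014]
213 295 219 241
```

View pics/w6.png

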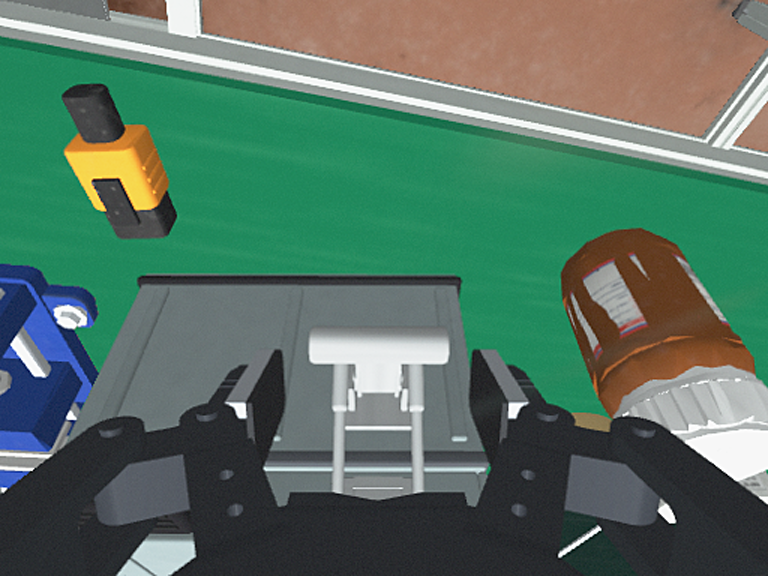

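>>> {"name": "carry_out", "arguments": {"motion": [[0.45,0,0.6,0,0,0],[0.45,0,0.6,0,0,0],[0,0,0.3,0,0,0],[0,0,0,0,0,0]]}}

```text
t: 8.15
position: [0.4159, 0.2143, 0.0868]
eef_rot: [-0.26, 2.593, 0.071]
contact_force: [-0.4, -0.5, 0.3]
finger_gap: 0.0597
```

```bash
python3 barpos.py w7
```

```text
8.15 0.05970280766997883 [-0.4 -0.5  0.3]
1967
bar centre case xz [-0.1309  0.1017] theta 1.6981564416560073 rad 0.05364692219772618 in tool [-0.0001  0.0007 -0.0173]
209 299 251 278
```

View pics/w7.png

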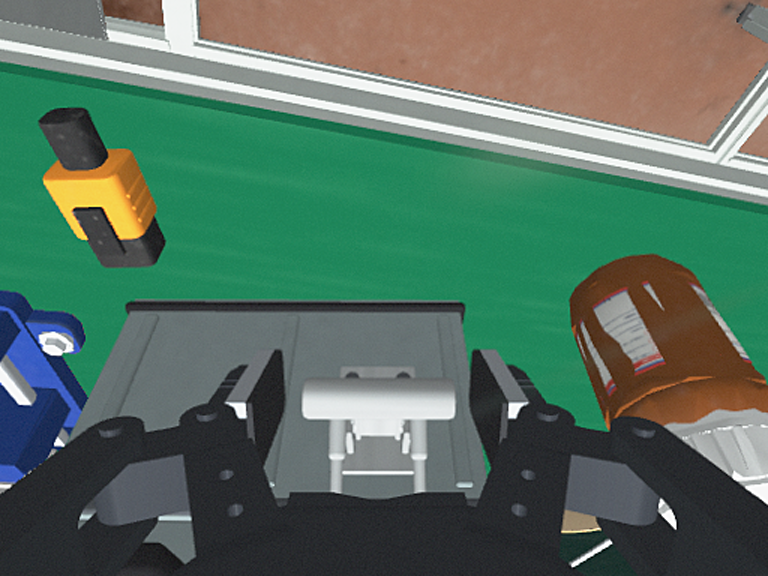

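>>> {"name": "carry_out", "arguments": {"motion": [[0,0,0,0,0,0],[0,0,0,0,0,0],[0,0,0,0,0,0],[0,0,0,0,0,0]], "hand": 3.5, "grip_force": 80}}

```text
t: 8.6
position: [0.416, 0.2148, 0.0878]
eef_rot: [-0.26, 2.592, 0.072]
contact_force: [-5.0, 1.2, 3.3]
finger_gap: 0.0415
```

```bash
python3 lev.py 1.7 1.85 2.0 2.15
```

```text
8.6 [ 0.23 -0.31  2.44 -0.03  0.48 -1.52] [-5.   1.2  3.3] 0.04151650113654381
tcp in case [-0.1219  0.0447  0.0878] tilt 30.8
bar in tool (mm) [  2.6   0.3 -19.3]
1.85 0.0
2 x [-0.36, 0.0, -0.23, -0.02, 0.0, -0.04]
2.0 0.0
2 x [-0.39, 0.0, -0.18, -0.0, 0.0, 0.0]
2.15 0.0
2 x [-0.41, 0.0, -0.12, -0.0, 0.0, 0.0]
```

>>> {"name": "carry_out", "arguments": {"motion": [[-0.36,0,-0.23,0,0,0],[-0.36,0,-0.23,0,0,0],[-0.39,0,-0.18,0,0,0],[-0.39,0,-0.18,0,0,0],[-0.41,0,-0.12,0,0,0],[0,0,0,0,0,0]]}}

```text
t: 9.2
position: [0.4248, 0.2165, 0.103]
eef_rot: [-0.264, 2.599, 0.07]
contact_force: [-6.6, 5.1, -6.9]
finger_gap: 0.0415
```

```bash
python3 barpos.py w8
python3 - <<'E'
from station import viewer
import cv2
p,d=viewer.capture("scene")
big=cv2.resize(p[140:240,170:290],None,fx=6,fy=6,interpolation=cv2.INTER_CUBIC).copy()
cv2.imwrite("pics/s8.png",big[:,:,::-1])
E
```

```text
9.2 0.041482183632874474 [-6.6  5.1 -6.9]
3169
bar centre case xz [-0.1292  0.1246] theta 2.0463027851997264 rad 0.06433164712010139 in tool [ 0.003   0.0004 -0.0269]
207 298 238 298
```

View pics/w8.png

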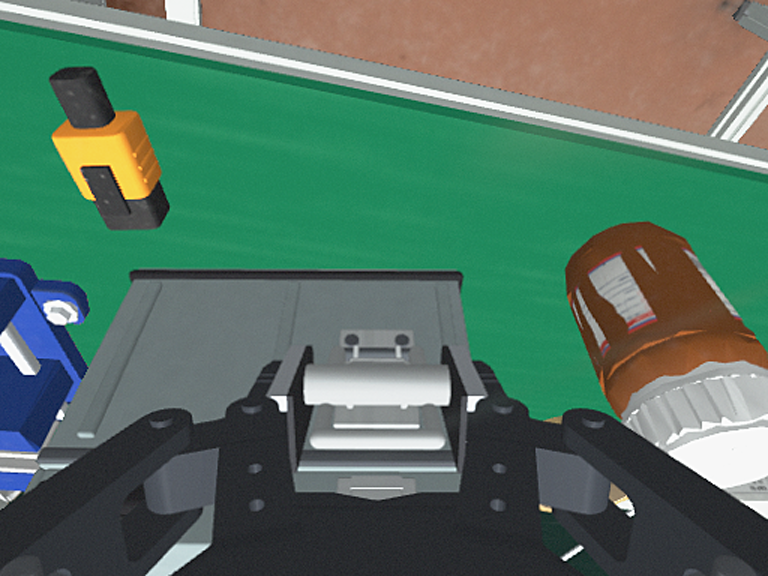

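View pics/s8.png

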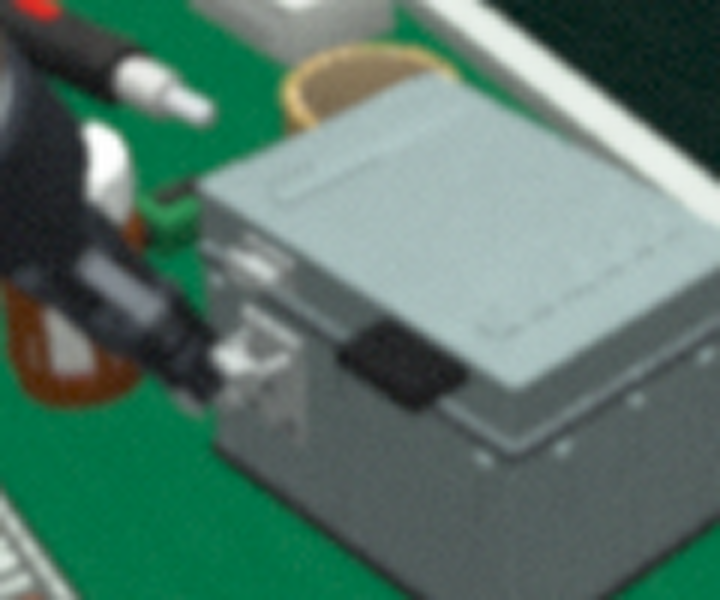

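>>> {"name": "carry_out", "arguments": {"motion": [[0,0,0,0,0,0],[0,0,0,0,0,0],[0,0,0,0,0,0]], "hand": 6.2}}

```text
t: 9.6
position: [0.4293, 0.2169, 0.1074]
eef_rot: [-0.259, 2.588, 0.071]
contact_force: [0.9, -0.2, 0.1]
finger_gap: 0.0623
```

Run:
```python
from station import ctrl, viewer
from h import *
from kin import ik
s=ctrl.observe(); C=cur(s); print(s["finger_gap"],s["contact_force"].round(1))
A=C.copy(); A[:3,3]-=.07*C[:3,2]
B=tilt_pose([-.083,-.045,.136],0,-.06)
for G in (A,B): print(ik(G,s["joints"]))
E=rows(C,A,4); E=rows(E,B,8); print(E.round(3))
```

```text
0.06229745296144949 [ 0.9 -0.2  0.1]
(array([ 0.23076326, -0.58168841,  2.43709082, -0.02468611,  0.7443206 ,
       -1.52610702]), np.float64(5.268499421659192e-15))
(array([ 3.31040914e-02, -3.62087606e-02,  1.87244708e+00,  3.36883127e-17,
        1.30535434e+00, -1.73919224e+00]), np.float64(5.287218602420964e-15))
4 x [0.0, -0.0, -1.75, 0.0, -0.0, -0.0]
8 x [-0.85, -1.11, -0.11, -0.01, 3.88, -0.01]
[[-0.98  -0.2    0.     0.472]
 [-0.2    0.98   0.     0.135]
 [-0.001  0.    -1.     0.196]
 [ 0.     0.     0.     1.   ]]
```

>>> {"name": "carry_out", "arguments": {"motion": [[0,0,-1.75,0,0,0],[0,0,-1.75,0,0,0],[0,0,-1.75,0,0,0],[0,0,-1.75,0,0,0],[-0.85,-1.11,-0.11,0,3.88,0],[-0.85,-1.11,-0.11,0,3.88,0],[-0.85,-1.11,-0.11,0,3.88,0],[-0.85,-1.11,-0.11,0,3.88,0],[-0.85,-1.11,-0.11,0,3.88,0],[-0.85,-1.11,-0.11,0,3.88,0],[-0.85,-1.11,-0.11,0,3.88,0],[-0.85,-1.11,-0.11,0,3.88,0],[0,0,0,0,0,0]]}}

```text
t: 10.9
position: [0.4735, 0.1337, 0.195]
eef_rot: [0.31, -3.125, 0.002]
contact_force: [-0.3, 0.2, -0.7]
finger_gap: 0.0624
```

Run:
```python
from station import ctrl, viewer
from h import *
s=ctrl.observe(); C=cur(s); print(s["t"],s["joints"].round(2),s["finger_gap"],s["contact_force"].round(1)); print((np.linalg.inv(Tcase(CASE))@C).round(3))
m=viewer.camera_model("wrist"); p,d=viewer.capture("wrist")
np.savez("w9.npz",p=p,d=d,m=np.array(m,dtype=object))
big=cv2.resize(p,None,fx=1.5,fy=1.5,interpolation=cv2.INTER_CUBIC).copy()
T=Tcase(CASE)
for q in [(-.094,-.023,.141),(-.094,-.067,.141),(-.066,-.023,.141),(-.066,-.067,.141),(-.065,-.09,.143)]:
    u=proj(m,(T@[*q,1])[:3])*1.5; print(q,(u/1.5).round(1)); cv2.circle(big,tuple(u.round().astype(int)),3,(255,0,0),-1)
cv2.imwrite("pics/w9.png",big[:,:,::-1])
p,d=viewer.capture("scene")
big=cv2.resize(p[100:240,150:320],None,fx=4.5,fy=4.2,interpolation=cv2.INTER_CUBIC).copy()
cv2.imwrite("pics/s9.png",big[:,:,::-1])
```

```text
10.9 [ 0.03 -0.03  1.87 -0.    1.3  -1.74] 0.06238581883421335 [-0.3  0.2 -0.7]
[[-1.     0.004 -0.001 -0.082]
 [ 0.004  1.    -0.001 -0.046]
 [ 0.001 -0.001 -1.     0.195]
 [ 0.     0.     0.     1.   ]]
(-0.094, -0.023, 0.141) [287.7 193.5]
(-0.094, -0.067, 0.141) [220.3 193.7]
(-0.066, -0.023, 0.141) [286.5 233.4]
(-0.066, -0.067, 0.141) [221.5 233.7]
(-0.065, -0.09, 0.143) [187.1 236.3]
```

View pics/w9.png

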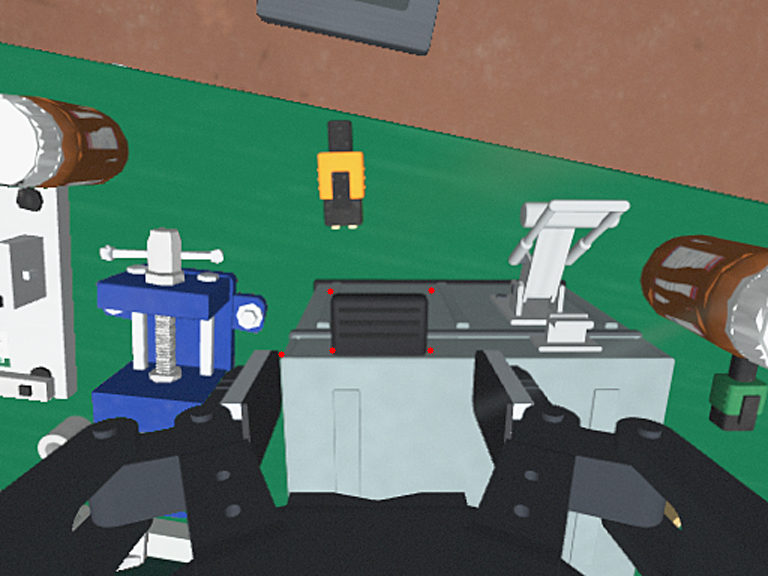

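View pics/s9.png

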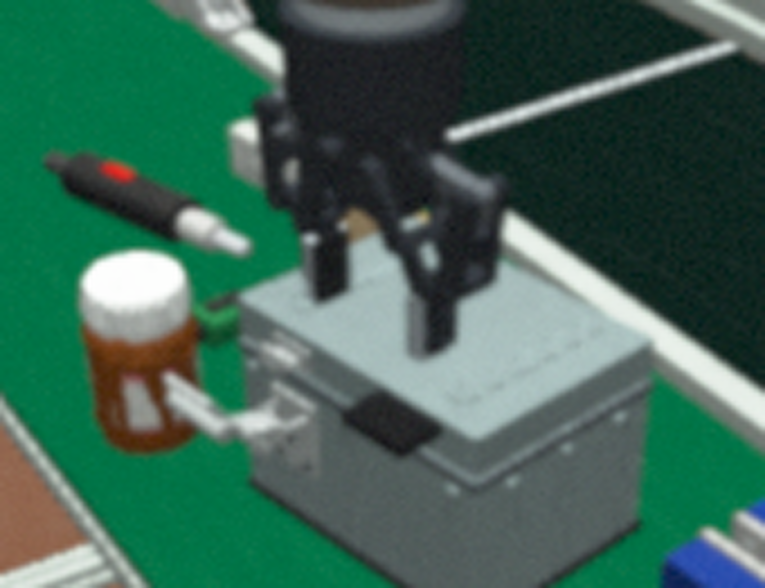

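```bash
cat > lid.py <<'E'
from station import ctrl
from h import *
from kin import ik
import sys
# contact point in lid frame rel hinge
K=np.array([-.147,.021])
def lidpose(phi,tilt,ahead):
    # -x -> +z rotation
    c,s=np.cos(phi),np.sin(phi)
    x= K[0]*c + K[1]*s ; z= -K[0]*s + K[1]*c
    return tilt_pose([.065+x,-.045,.115+z],tilt,ahead)
E
python3 - <<'E'
from lid import *
s=ctrl.observe(); C=cur(s)
F=lidpose(0,0,.013); print(F[:3,3])
E=rows(C,F,6)
for ph in (0,.4,.8,1.2,1.6): 
    G=lidpose(ph,-12.5*ph,.013); q,e=ik(G,s["joints"]); print(ph,G[:3,3].round(3),q.round(2),round(e,4))
E
```

```text
[0.47306533 0.13489905 0.123     ]
6 x [-0.03, -0.01, 1.19, -0.0, -0.01, -0.02]
0 [0.473 0.135 0.123] [ 0.03  0.06  1.93 -0.    1.15 -1.74] 0.0
0.4 [0.491 0.139 0.179] [ 0.05  0.1   1.77 -0.01  1.36 -1.72] 0.0
0.8 [0.529 0.146 0.222] [ 0.06  0.24  1.54 -0.02  1.54 -1.71] 0.0
1.2 [0.581 0.157 0.247] [ 0.08  0.43  1.26 -0.03  1.72 -1.69] 0.0
1.6 [0.638 0.168 0.249] [ 0.09  0.67  0.94 -0.04  1.88 -1.68] 0.0
```

>>> {"name": "carry_out", "arguments": {"motion": [[-0.03,-0.01,1.19,0,0,0],[-0.03,-0.01,1.19,0,0,0],[-0.03,-0.01,1.19,0,0,0],[-0.03,-0.01,1.19,0,0,0],[-0.03,-0.01,1.19,0,0,0],[-0.03,-0.01,1.19,0,0,0],[0,0,0,0,0,0]]}}

```text
t: 11.7
position: [0.4707, 0.1345, 0.1205]
eef_rot: [0.313, -3.119, 0.001]
contact_force: [0.3, -0.0, -0.0]
finger_gap: 0.062
```

Run:
```python
from station import ctrl, viewer
from h import *
s=ctrl.observe(); C=cur(s); print(s["t"],s["finger_gap"],s["contact_force"].round(1)); print((np.linalg.inv(Tcase(CASE))@C).round(4))
p,d=viewer.capture("wrist")
big=cv2.resize(p,None,fx=1.5,fy=1.5,interpolation=cv2.INTER_CUBIC).copy()
cv2.imwrite("pics/w10.png",big[:,:,::-1])
```

```text
11.7 0.0619823223801293 [ 0.3 -0.  -0. ]
[[-1.000e+00  1.700e-03 -6.800e-03 -8.440e-02]
 [ 1.700e-03  1.000e+00  2.000e-04 -4.490e-02]
 [ 6.800e-03  2.000e-04 -1.000e+00  1.205e-01]
 [ 0.000e+00  0.000e+00  0.000e+00  1.000e+00]]
```

View pics/w10.png

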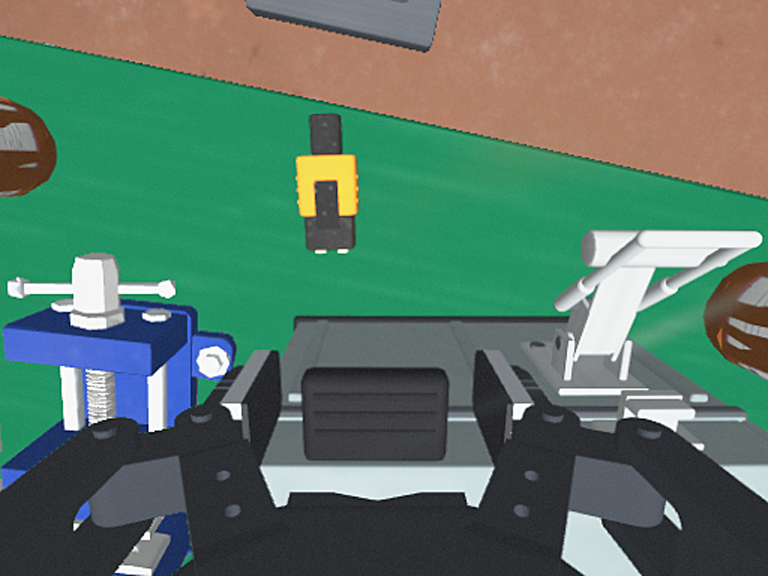

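>>> {"name": "carry_out", "arguments": {"motion": [[-0.2,0,0,0,0,0],[0,0,0,0,0,0],[0,0,0,0,0,0],[0,0,0,0,0,0],[0,0,0,0,0,0]], "hand": 3.5, "grip_force": 70}}

```text
t: 12.25
position: [0.4751, 0.1348, 0.1238]
eef_rot: [0.313, -3.125, 0.002]
contact_force: [-0.5, -2.6, 6.7]
finger_gap: 0.0421
```

```bash
cat > lidrows.py <<'E'
from lid import *
import lid
s=ctrl.observe(); C=cur(s); Ci=np.linalg.inv(Tcase(CASE))@C
tl=np.degrees(np.arctan2(Ci[0,2],-Ci[2,2])); print(s["t"],s["finger_gap"],s["contact_force"].round(1),"tcp",Ci[:3,3].round(4),"tilt",tl.round(1), s["joints"].round(2))
phi0=float(sys.argv[1])
ah=float(sys.argv[2])
# derive K from current pose at phi0
p=Ci[:3,3]-ah*Ci[:3,2]; v=np.array([p[0]-.065,p[2]-.115]); r=np.hypot(*v); ang=np.arctan2(v[1],-v[0]); print("radius",r.round(4),"phi if a0=.144:",(ang-.144).round(3))
a0=ang-phi0
lid.K=np.array([-r*np.cos(a0),r*np.sin(a0)])
E=C; y=Ci[1,3]
for a in sys.argv[3:]:
    ph,ti,n=a.split(",")
    G=lid.lidpose(float(ph),float(ti),ah); G[:3,3]+=Tcase(CASE)[:3,1]*(y+.045)
    print("phi",ph); E=rows(E,G,int(n))
E
python3 lidrows.py 0 .013 .1,-1,2 .3,-3,2 .5,-6,2 .7,-8,2 .9,-11,2 1.1,-14,2
```

```text
12.25 0.04206358695625619 [-0.5 -2.6  6.7] tcp [-0.08   -0.0455  0.1238] tilt -0.0 [ 0.03  0.06  1.93 -0.    1.15 -1.74]
radius 0.1467 phi if a0=.144: 0.005
phi .1
2 x [-0.13, -0.0, -0.72, -0.03, 0.48, -0.05]
phi .3
2 x [-0.44, -0.0, -1.39, -0.0, 1.0, -0.0]
phi .5
2 x [-0.65, -0.0, -1.29, -0.0, 1.5, -0.0]
phi .7
2 x [-0.85, -0.0, -1.18, -0.0, 1.0, -0.0]
phi .9
2 x [-1.01, -0.0, -1.03, -0.0, 1.5, -0.0]
phi 1.1
2 x [-1.15, -0.0, -0.86, -0.0, 1.5, -0.0]
```

>>> {"name": "carry_out", "arguments": {"motion": [[-0.13,0,-0.72,0,0.48,0],[-0.13,0,-0.72,0,0.48,0],[-0.44,0,-1.39,0,1.0,0],[-0.44,0,-1.39,0,1.0,0],[-0.65,0,-1.29,0,1.5,0],[-0.65,0,-1.29,0,1.5,0],[0,0,0,0,0,0]]}}

```text
t: 12.95
position: [0.5017, 0.1401, 0.1894]
eef_rot: [0.302, -3.02, 0.018]
contact_force: [3.1, -1.4, -5.7]
finger_gap: 0.0417
```

```bash
python3 lidrows.py .5 .013 .7,-10,2 .9,-13,2 1.1,-16,2 1.3,-19,2 1.5,-22,2 1.65,-24,2
python3 - <<'E'
from station import ctrl, viewer
from h import *
p,d=viewer.capture("wrist")
big=cv2.resize(p,None,fx=1.5,fy=1.5,interpolation=cv2.INTER_CUBIC).copy()
cv2.imwrite("pics/w11.png",big[:,:,::-1])
p,d=viewer.capture("scene")
big=cv2.resize(p[60:240,150:340],None,fx=4,fy=3.3,interpolation=cv2.INTER_CUBIC).copy()
cv2.imwrite("pics/s11.png",big[:,:,::-1])
E
```

```text
12.95 0.041738631126829365 [ 3.1 -1.4 -5.7] tcp [-0.0529 -0.0456  0.1894] tilt -6.1 [ 0.05  0.14  1.71 -0.02  1.4  -1.72]
radius 0.1456 phi if a0=.144: 0.499
phi .7
2 x [-0.8, 0.0, -1.18, -0.02, 1.93, -0.07]
phi .9
2 x [-0.96, 0.0, -1.06, 0.0, 1.5, -0.0]
phi 1.1
2 x [-1.11, 0.0, -0.9, 0.0, 1.5, -0.0]
phi 1.3
2 x [-1.23, 0.0, -0.73, 0.0, 1.5, -0.0]
phi 1.5
2 x [-1.32, 0.0, -0.52, 0.0, 1.5, -0.0]
phi 1.65
2 x [-1.03, 0.0, -0.27, 0.0, 1.0, -0.0]
```

View pics/w11.png

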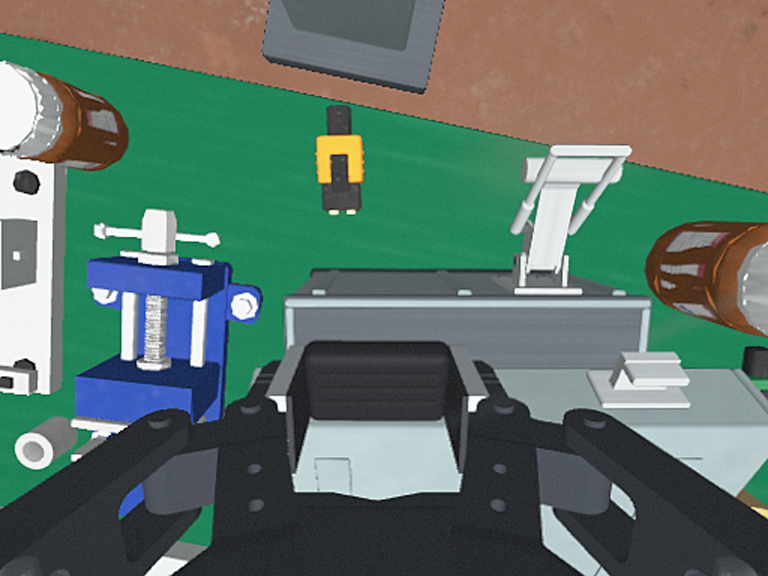

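View pics/s11.png

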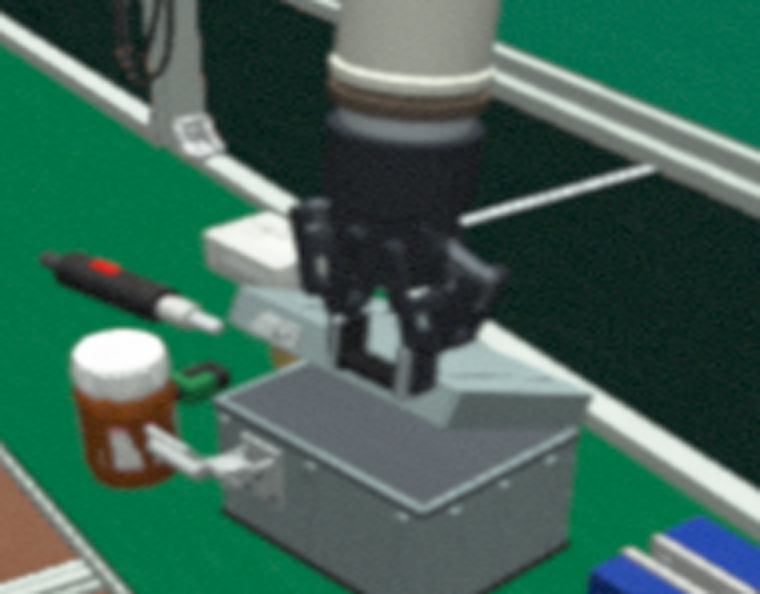

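>>> {"name": "carry_out", "arguments": {"motion": [[-0.8,0,-1.18,0,1.9,0],[-0.8,0,-1.18,0,1.9,0],[-0.96,0,-1.06,0,1.5,0],[-0.96,0,-1.06,0,1.5,0],[-1.11,0,-0.9,0,1.5,0],[-1.11,0,-0.9,0,1.5,0],[0,0,0,0,0,0]]}}

```text
t: 13.75
position: [0.5657, 0.1529, 0.2398]
eef_rot: [0.285, -2.844, 0.043]
contact_force: [-2.3, -5.2, 0.1]
finger_gap: 0.0421
```

```bash
python3 lidrows.py 1.1 .013 1.3,-19,2 1.5,-22,2 1.66,-24,2
```

```text
13.75 0.04205567556960825 [-2.3 -5.2  0.1] tcp [ 0.0124 -0.0459  0.2398] tilt -16.3 [ 0.08  0.41  1.3  -0.04  1.71 -1.69]
radius 0.1458 phi if a0=.144: 1.084
phi 1.3
2 x [-1.22, 0.0, -0.75, -0.02, 1.35, -0.04]
phi 1.5
2 x [-1.31, 0.0, -0.55, -0.0, 1.5, -0.0]
phi 1.66
2 x [-1.11, 0.0, -0.29, -0.0, 1.0, -0.0]
```

>>> {"name": "carry_out", "arguments": {"motion": [[-1.22,0,-0.75,0,1.4,0],[-1.22,0,-0.75,0,1.4,0],[-1.31,0,-0.55,0,1.5,0],[-1.31,0,-0.55,0,1.5,0],[-1.11,0,-0.29,0,1.0,0],[-1.11,0,-0.29,0,1.0,0],[0,0,0,0,0,0]]}}

```text
t: 14.45
position: [0.6443, 0.1686, 0.2458]
eef_rot: [0.274, -2.714, 0.058]
contact_force: [1.4, -6.1, 0.5]
finger_gap: 0.0414
```

```bash
python3 lidrows.py 1.65 .013 1.66,-24,1
python3 - <<'E'
from station import ctrl, viewer
from h import *
p,d=viewer.capture("wrist")
big=cv2.resize(p,None,fx=1.5,fy=1.5,interpolation=cv2.INTER_CUBIC).copy()
cv2.imwrite("pics/w12.png",big[:,:,::-1])
p,d=viewer.capture("scene")
big=cv2.resize(p[40:240,150:360],None,fx=3.8,fy=3,interpolation=cv2.INTER_CUBIC).copy()
cv2.imwrite("pics/s12.png",big[:,:,::-1])
E
```

```text
14.45 0.041384146058131725 [ 1.4 -6.1  0.5] tcp [ 0.0926 -0.0462  0.2458] tilt -23.8 [ 0.1   0.75  0.84 -0.05  1.97 -1.69]
radius 0.1464 phi if a0=.144: 1.653
phi 1.66
1 x [-0.14, 0.0, -0.03, -0.01, 0.19, -0.03]
```

View pics/w12.png

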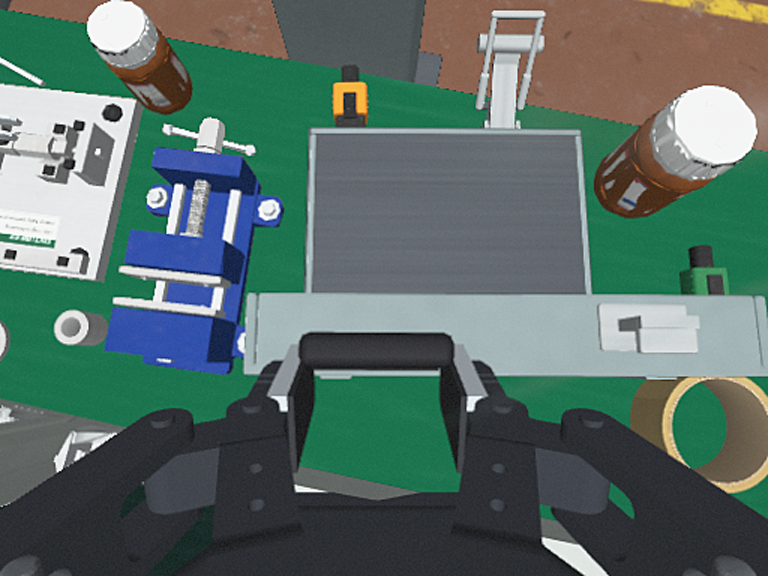

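View pics/s12.png

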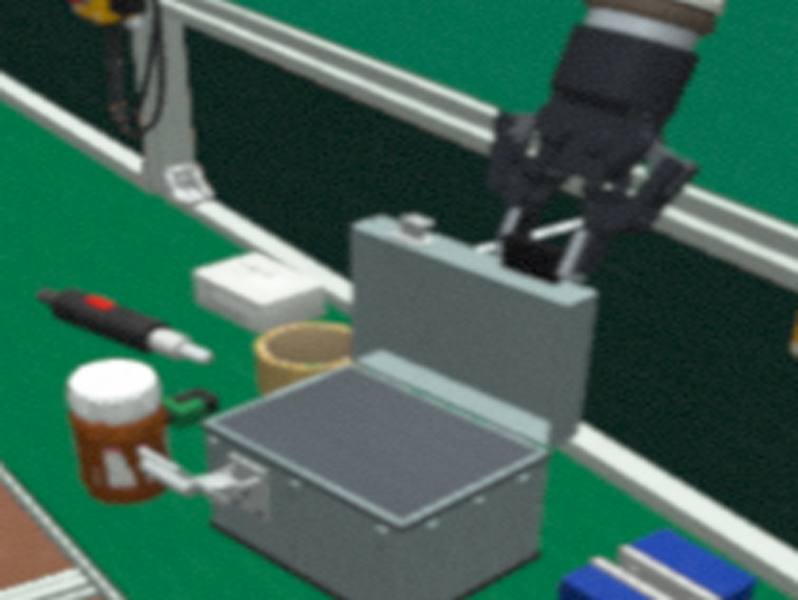

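>>> {"name": "carry_out", "arguments": {"motion": [[0,0,0,0,0,0],[0,0,0,0,0,0],[0,0,-1,0,0,0],[0,0,-1.5,0,0,0],[0,0,-1.5,0,0,0],[0,0,-1.5,0,0,0],[0,0,-1.5,0,0,0],[0,0,0,0,0,0]], "hand": 6.5}}

```text
t: 15.35
position: [0.6723, 0.1757, 0.313]
eef_rot: [0.273, -2.72, 0.057]
contact_force: [-0.4, 0.8, 0.2]
finger_gap: 0.0649
```

Run:
```python
from h import *
from station import ctrl
from kin import ik
a=np.load("a_top.npz",allow_pickle=True); m=a["m"].item(); W=cloud(m,a["d"])
x,y,z=W[...,0],W[...,1],W[...,2]
for xi in np.arange(.37,.53,.02):
    print(round(xi,2),[ (lambda Q: round(float(np.nanmax(Q)),3) if len(Q) else None)(z[(abs(x-xi)<.01)&(abs(y-yi)<.01)]) for yi in np.arange(.0,-.18,-.02)])
s=ctrl.observe(); C=cur(s); print(s["joints"].round(2),C[:3,3])
T=Tcase(CASE)
B=tilt_pose([0,0,0],0); B[:3,3]=[.434,-.0753,.19]
A=tilt_pose([0.05,-.06,.32],0)
E=rows(C,A,6); E=rows(E,B,14)
for G in (A,B): print(ik(G,s["joints"]))
```

```text
0.37 [0.953, -0.004, 0.0, -0.001, 0.002, 0.0, 0.001, -0.001, -0.003]
0.39 [0.954, 0.92, 0.003, 0.003, 0.006, 0.004, 0.002, 0.004, 0.004]
0.41 [0.922, 0.92, 0.003, 0.091, 0.091, 0.004, 0.002, 0.002, 0.004]
0.43 [0.004, 0.003, 0.083, 0.093, 0.092, 0.092, 0.003, 0.003, 0.003]
0.45 [0.003, 0.004, 0.067, 0.092, 0.093, 0.09, 0.004, 0.002, 0.004]
0.47 [0.052, 0.002, 0.003, 0.004, 0.026, 0.029, 0.026, 0.026, 0.023]
0.49 [0.05, 0.057, 0.054, 0.004, 0.024, 0.054, 0.025, 0.025, 0.025]
0.51 [0.061, 0.061, 0.061, 0.004, 0.043, 0.059, 0.05, 0.078, 0.081]
0.53 [0.061, 0.063, 0.059, 0.015, 0.056, 0.062, 0.052, 0.078, 0.098]
[ 0.1   0.84  0.57 -0.05  2.14 -1.69] [0.67225458 0.17566589 0.31299582]
6 x [1.19, -0.25, 0.17, -0.0, -3.91, -0.01]
14 x [1.52, -1.31, 0.93, -0.0, 0.0, -0.0]
(array([ 4.53906169e-02,  2.45974135e-01,  1.32232774e+00, -2.03524816e-16,
        1.57329078e+00, -1.72690571e+00]), np.float64(2.418722149427838e-15))
(array([-4.45348630e-01, -1.75790964e-01,  2.01298959e+00, -4.53893218e-15,
        1.30439403e+00, -2.21764496e+00]), np.float64(3.641043861579775e-14))
```

>>> {"name": "carry_out", "arguments": {"motion": [[1.19,-0.25,0.17,0,-3.91,0],[1.19,-0.25,0.17,0,-3.91,0],[1.19,-0.25,0.17,0,-3.91,0],[1.19,-0.25,0.17,0,-3.91,0],[1.19,-0.25,0.17,0,-3.91,0],[1.19,-0.25,0.17,0,-3.91,0],[1.52,-1.31,0.93,0,0,0],[1.52,-1.31,0.93,0,0,0],[1.52,-1.31,0.93,0,0,0],[1.52,-1.31,0.93,0,0,0],[1.52,-1.31,0.93,0,0,0],[1.52,-1.31,0.93,0,0,0],[1.52,-1.31,0.93,0,0,0],[1.52,-1.31,0.93,0,0,0],[1.52,-1.31,0.93,0,0,0],[1.52,-1.31,0.93,0,0,0],[1.52,-1.31,0.93,0,0,0],[1.52,-1.31,0.93,0,0,0],[1.52,-1.31,0.93,0,0,0],[1.52,-1.31,0.93,0,0,0]], "hand": 7.5}}

```text
t: 17.35
position: [0.4305, -0.0758, 0.1875]
eef_rot: [0.313, -3.121, 0.001]
contact_force: [-0.2, -0.2, -0.3]
finger_gap: 0.075
```

Run:
```python
from station import ctrl, viewer, models
from h import *
s=ctrl.observe(); C=cur(s); print(s["t"],s["joints"].round(2),s["finger_gap"],s["contact_force"].round(1)); print(C.round(3))
m=viewer.camera_model("wrist"); p,d=viewer.capture("wrist")
W=cloud(m,d); x,y,z=W[...,0],W[...,1],W[...,2]
M=(abs(x-.434)<.05)&(abs(y+.075)<.05)&(z>.084)&(z<.1)&(p.min(2)>140)
Q=W[M]; print(len(Q),np.median(Q[:,2]),cv2.minEnclosingCircle(Q[:,:2].astype(np.float32)),Q.mean(0))
print(cv2.fitEllipse(np.array([(u,v) for v,u in zip(*np.where(M))],np.int32)))
p2,_=viewer.capture("scene"); p3,d3=viewer.capture("top"); m3=viewer.camera_model("top")
cv2.imwrite("pics/w13.png",cv2.resize(p,None,fx=1.5,fy=1.5)[:,:,::-1]); cv2.imwrite("pics/s13.png",cv2.resize(p2,None,fx=1.5,fy=1.5)[:,:,::-1])
W=cloud(m3,d3); Wc=(W-np.array([*CASE[:2],0]))@Tcase(CASE)[:3,:3]
x,y,z=Wc[...,0],Wc[...,1],Wc[...,2]
M=(abs(y)<.09)&(x>.02)&(x<.14)&(z>.2)&(z<.3); Q=Wc[M]; print("lid top",len(Q),Q.min(0),Q.max(0))
```

```text
17.35 [-0.45 -0.17  2.01 -0.    1.3  -2.22] 0.07497448522152014 [-0.2 -0.2 -0.3]
[[-0.98  -0.199 -0.004  0.431]
 [-0.199  0.98  -0.001 -0.076]
 [ 0.005  0.    -1.     0.188]
 [ 0.     0.     0.     1.   ]]
2350 0.08885430309337615 ((0.43573060631752014, -0.07670196145772934), 0.023504549637436867) [ 0.43432662 -0.07696078  0.08870058]
((249.44351196289062, 198.13272094726562), (43.91729736328125, 45.72613525390625), 84.23568725585938)
lid top 890 [ 0.0648046  -0.08904525  0.20347975] [0.09392776 0.08999999 0.2751014 ]
```

View pics/w13.png

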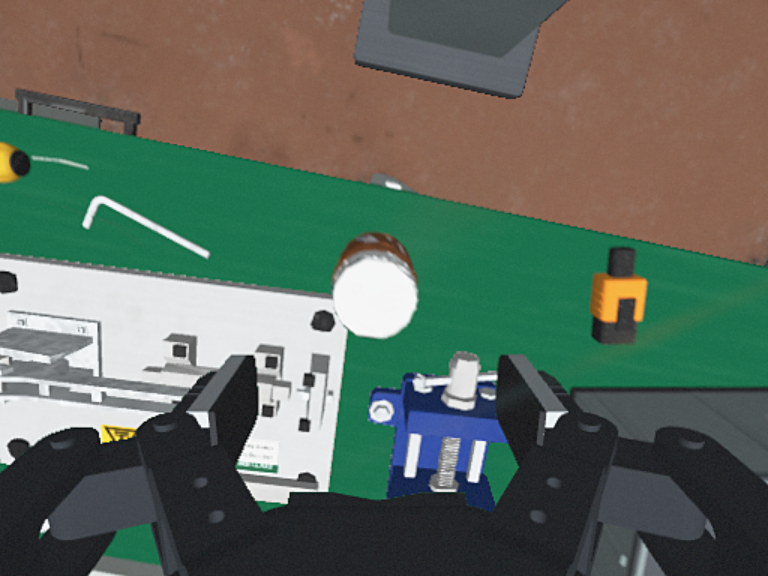

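View pics/s13.png

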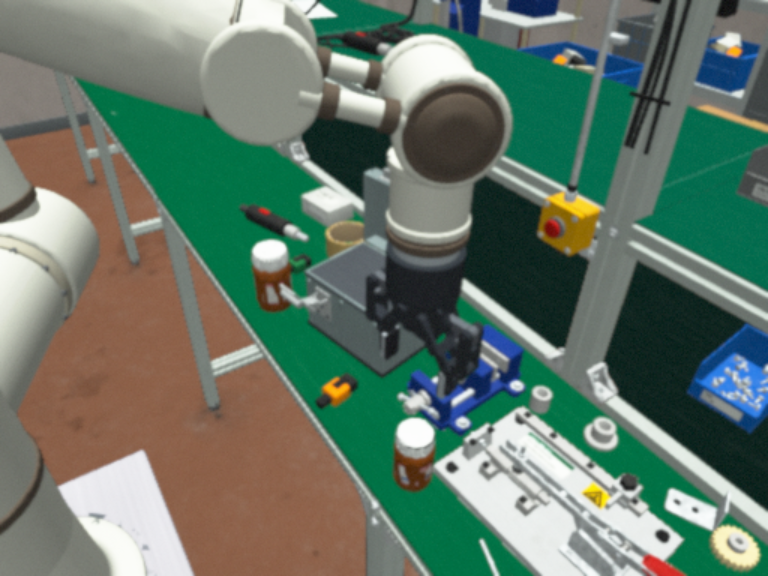

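Run:
```python
from station import ctrl
from h import *
s=ctrl.observe(); C=cur(s)
B=tilt_pose([0,0,0],0); B[:3,3]=[.435,-.0767,.12]; F=B.copy(); F[2,3]=.052
E=rows(C,B,4); E=rows(E,F,6)
```

```text
4 x [-0.11, -0.05, 1.69, 0.01, -0.08, -0.05]
6 x [0.0, -0.0, 1.13, 0.0, 0.0, 0.0]
```

>>> {"name": "carry_out", "arguments": {"motion": [[-0.11,-0.05,1.69,0,-0.08,-0.05],[-0.11,-0.05,1.69,0,-0.08,-0.05],[-0.11,-0.05,1.69,0,-0.08,-0.05],[-0.11,-0.05,1.69,0,-0.08,-0.05],[0,0,1.13,0,0,0],[0,0,1.13,0,0,0],[0,0,1.13,0,0,0],[0,0,1.13,0,0,0],[0,0,1.13,0,0,0],[0,0,1.13,0,0,0],[0,0,0,0,0,0]]}}

```text
t: 18.6
position: [0.4352, -0.0765, 0.0515]
eef_rot: [0.318, -3.123, -0.002]
contact_force: [0.6, 0.3, -0.6]
finger_gap: 0.0752
```

Run:
```python
from station import ctrl,viewer
from h import *
s=ctrl.observe(); C=cur(s); print(s["t"],s["contact_force"].round(1)); print(C.round(4))
p,d=viewer.capture("wrist"); cv2.imwrite("pics/w14.png",cv2.resize(p,None,fx=1.5,fy=1.5)[:,:,::-1])
```

```text
18.6 [ 0.6  0.3 -0.6]
[[-0.9794 -0.2017 -0.0021  0.4352]
 [-0.2017  0.9794  0.0013 -0.0765]
 [ 0.0018  0.0017 -1.      0.0515]
 [ 0.      0.      0.      1.    ]]
```

View pics/w14.png

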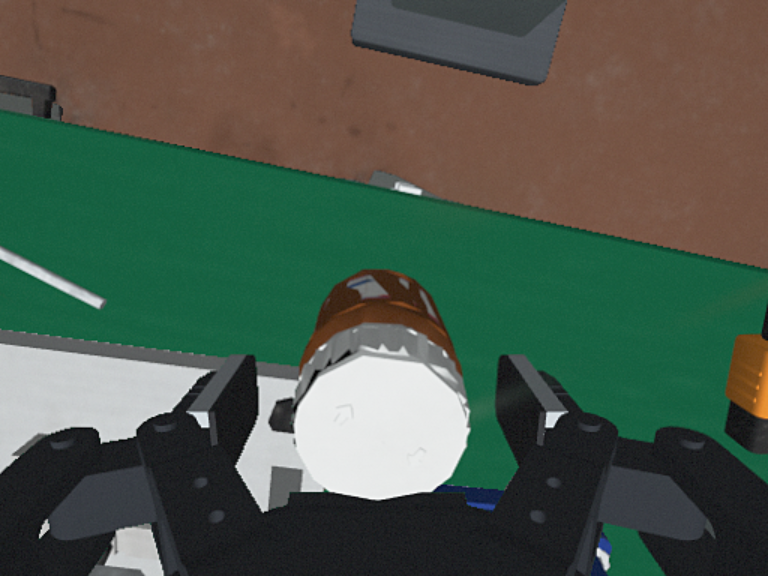

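>>> {"name": "carry_out", "arguments": {"motion": [[0,0,0,0,0,0],[0,0,0,0,0,0],[0,0,0,0,0,0],[0,0,0,0,0,0],[0,0,0,0,0,0],[0,0,0,0,0,0],[0,0,-0.5,0,0,0],[0,0,-0.5,0,0,0],[0,0,-1,0,0,0],[0,0,-1,0,0,0],[0,0,0,0,0,0]], "hand": 4.0, "grip_force": 35}}

```text
t: 19.75
position: [0.4379, -0.0778, 0.0853]
eef_rot: [-0.318, 3.121, -0.004]
contact_force: [0.5, 0.5, -0.7]
finger_gap: 0.0467
```

Run:
```python
from station import ctrl,viewer
from h import *
from kin import ik
s=ctrl.observe(); C=cur(s); print(s["t"],s["contact_force"].round(1),s["finger_gap"]); print(C[:3,3].round(4))
p,d=viewer.capture("wrist"); 
p2,_=viewer.capture("scene"); 
cv2.imwrite("pics/w15.png",np.hstack([cv2.resize(p,(400,300)),cv2.resize(p2[180:360,180:372],(400,300))])[:,:,::-1])
A=C.copy(); A[2,3]=.23
G=tilt_pose([-.015,0,.25],0); F=tilt_pose([-.015,0,.064],0)
E=rows(C,A,6); E=rows(E,G,12); E=rows(E,F,12)
for g in (A,G,F): print(g[:3,3],ik(g,s["joints"]))
```

```text
19.75 [ 0.5  0.5 -0.7] 0.04673668487564159
[ 0.4379 -0.0778  0.0853]
6 x [-0.01, -0.01, -2.41, -0.0, 0.0, 0.0]
12 x [-1.2, 2.05, -0.17, -0.01, 0.02, 0.01]
12 x [-0.0, 0.0, 1.55, -0.0, -0.0, -0.0]
[ 0.43790972 -0.07779924  0.23      ] (array([-4.46844271e-01, -2.04685752e-01,  1.95656247e+00,  2.42411649e-04,
        1.38467931e+00, -2.22095601e+00]), np.float64(1.9310198104044035e-10))
[0.52970349 0.19239791 0.25      ] (array([ 1.35643389e-01,  1.16881962e-01,  1.60559920e+00, -7.50786156e-18,
        1.41911149e+00, -1.63665294e+00]), np.float64(1.2624973750368262e-15))
[0.52970349 0.19239791 0.064     ] (array([ 1.35643389e-01,  3.23754554e-01,  1.75814570e+00,  7.92968819e-16,
        1.05969240e+00, -1.63665294e+00]), np.float64(1.1181744950492656e-14))
```

View pics/w15.png

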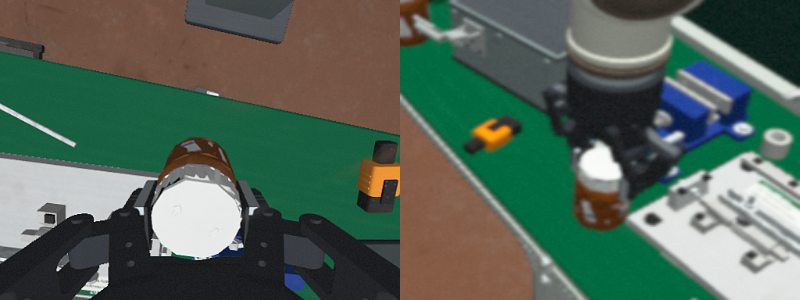

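>>> {"name": "carry_out", "arguments": {"motion": [[0,0,-2.4,0,0,0],[0,0,-2.4,0,0,0],[0,0,-2.4,0,0,0],[0,0,-2.4,0,0,0],[0,0,-2.4,0,0,0],[0,0,-2.4,0,0,0],[-1.2,2.05,-0.17,0,0,0],[-1.2,2.05,-0.17,0,0,0],[-1.2,2.05,-0.17,0,0,0],[-1.2,2.05,-0.17,0,0,0],[-1.2,2.05,-0.17,0,0,0],[-1.2,2.05,-0.17,0,0,0],[-1.2,2.05,-0.17,0,0,0],[-1.2,2.05,-0.17,0,0,0],[-1.2,2.05,-0.17,0,0,0],[-1.2,2.05,-0.17,0,0,0],[-1.2,2.05,-0.17,0,0,0],[-1.2,2.05,-0.17,0,0,0],[0,0,0,0,0,0]]}}

```text
t: 21.75
position: [0.5278, 0.195, 0.2471]
eef_rot: [-0.323, 3.125, 0.001]
contact_force: [0.5, -1.5, -1.5]
finger_gap: 0.0461
```

Run:
```python
from station import ctrl,viewer
from h import *
s=ctrl.observe(); C=cur(s); print(s["t"],s["contact_force"].round(1),s["finger_gap"]); print((np.linalg.inv(Tcase(CASE))@C).round(4))
p,d=viewer.capture("wrist"); cv2.imwrite("pics/w16.png",cv2.resize(p,(640,480))[:,:,::-1])
p,d=viewer.capture("scene"); cv2.imwrite("pics/s16.png",cv2.resize(p[20:260,100:400],(750,600))[:,:,::-1])
A=tilt_pose([-.015,0,.12],0); F=tilt_pose([-.015,0,.065],0)
E=rows(C,A,6); E=rows(E,F,6)
```

```text
21.75 [ 0.5 -1.5 -1.5] 0.04605777749363339
[[-1.000e+00 -4.400e-03  4.000e-04 -1.640e-02]
 [-4.400e-03  1.000e+00  4.000e-04  2.900e-03]
 [-4.000e-04  4.000e-04 -1.000e+00  2.471e-01]
 [ 0.000e+00  0.000e+00  0.000e+00  1.000e+00]]
6 x [-0.02, -0.05, 2.12, 0.0, 0.0, 0.04]
6 x [-0.0, -0.0, 0.92, 0.0, 0.0, 0.0]
```

View pics/w16.png

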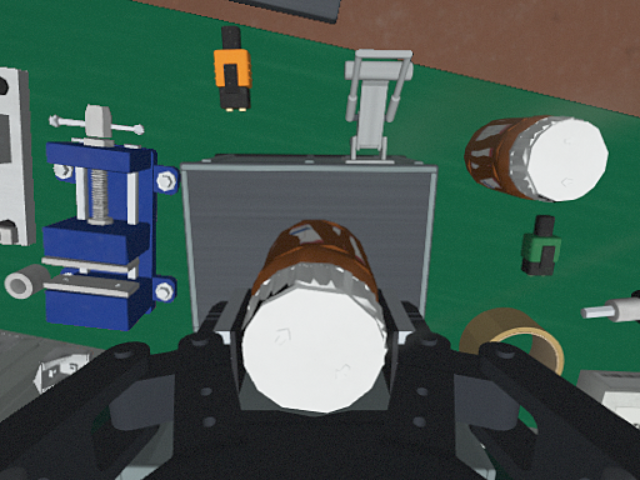

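View pics/s16.png

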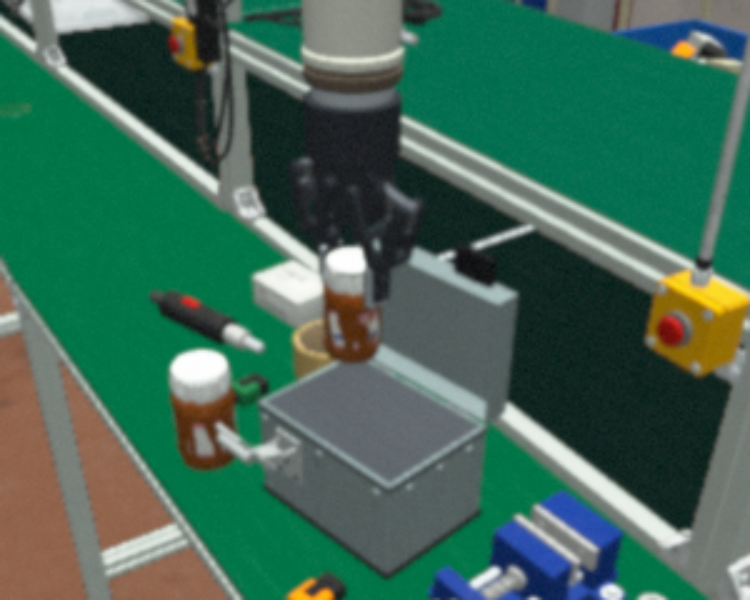

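>>> {"name": "carry_out", "arguments": {"motion": [[-0.02,-0.05,1.8,0,0,0],[-0.02,-0.05,1.8,0,0,0],[-0.02,-0.05,1.8,0,0,0],[-0.02,-0.05,1.8,0,0,0],[-0.02,-0.05,1.8,0,0,0],[-0.02,-0.05,1.8,0,0,0],[0,0,1.0,0,0,0],[0,0,1.0,0,0,0],[0,0,1.0,0,0,0],[0,0,1.0,0,0,0],[0,0,0.9,0,0,0],[0,0,0.8,0,0,0],[0,0,0.7,0,0,0],[0,0,0.5,0,0,0],[0,0,0,0,0,0]]}}

```text
t: 23.35
position: [0.5291, 0.1901, 0.0699]
eef_rot: [0.319, -3.125, 0.001]
contact_force: [-1.0, -0.1, -0.6]
finger_gap: 0.0467
```

Run:
```python
from station import ctrl,viewer
from h import *
s=ctrl.observe(); C=cur(s); print(s["t"],s["contact_force"].round(1),s["finger_gap"]); print((np.linalg.inv(Tcase(CASE))@C).round(4))
p,d=viewer.capture("wrist"); cv2.imwrite("pics/w17.png",cv2.resize(p,(640,480))[:,:,::-1])
m=viewer.camera_model("wrist"); W=cloud(m,d); Wc=(W-np.array([*CASE[:2],0]))@Tcase(CASE)[:3,:3]
u,v=int(315*.8),int(345*.8)
print("cap top",np.nanmedian(Wc[v-5:v+6,u-5:u+6].reshape(-1,3),0))
```

```text
23.35 [-1.  -0.1 -0.6] 0.04671731187267477
[[-1.00e+00 -1.90e-03 -4.00e-04 -1.60e-02]
 [-1.90e-03  1.00e+00 -4.00e-04 -2.10e-03]
 [ 4.00e-04 -4.00e-04 -1.00e+00  6.99e-02]
 [ 0.00e+00  0.00e+00  0.00e+00  1.00e+00]]
cap top [-0.0240605  -0.0023807   0.11331857]
```

View pics/w17.png

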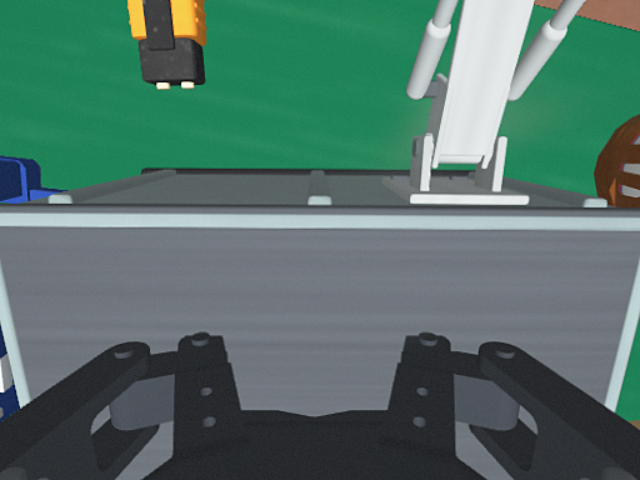

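>>> {"name": "carry_out", "arguments": {"motion": [[0,0,0.4,0,0,0],[0,0,0.3,0,0,0],[0,0,0,0,0,0]]}}

```text
t: 23.7
position: [0.5293, 0.1901, 0.0633]
eef_rot: [-0.319, 3.125, -0.001]
contact_force: [-0.4, -0.0, -1.4]
finger_gap: 0.0467
```

>>> {"name": "carry_out", "arguments": {"motion": [[0,0,0.1,0,0,0],[0,0,0.1,0,0,0],[0,0,0,0,0,0]]}}

```text
t: 24.0
position: [0.53, 0.1902, 0.0622]
eef_rot: [-0.319, 3.124, -0.001]
contact_force: [-0.1, 0.3, 2.1]
finger_gap: 0.0464
```

>>> {"name": "carry_out", "arguments": {"motion": [[0,0,0.1,0,0,0],[0,0,0,0,0,0]]}}

```text
t: 24.2
position: [0.5304, 0.1904, 0.0622]
eef_rot: [-0.319, 3.123, -0.0]
contact_force: [-3.2, -0.2, 7.5]
finger_gap: 0.0464
```

>>> {"name": "carry_out", "arguments": {"motion": [[0,0,-0.1,0,0,0],[0,0,0,0,0,0]]}}

```text
t: 24.4
position: [0.5301, 0.1903, 0.0622]
eef_rot: [-0.319, 3.123, -0.0]
contact_force: [-0.6, 0.4, 3.4]
finger_gap: 0.0468
```

>>> {"name": "carry_out", "arguments": {"motion": [[0,0,0,0,0,0],[0,0,0,0,0,0],[0,0,0,0,0,0],[0,0,0,0,0,0]], "hand": 7.0}}

```text
t: 24.8
position: [0.5295, 0.1902, 0.0615]
eef_rot: [-0.319, 3.125, -0.001]
contact_force: [-0.0, -0.3, 0.6]
finger_gap: 0.0701
```

>>> {"name": "carry_out", "arguments": {"motion": [[0,0,-0.5,0,0,0],[0,0,-1,0,0,0],[0,0,-1.5,0,0,0],[0,0,-2,0,0,0],[0,0,-2,0,0,0],[0,0,-2,0,0,0],[0,0,-2,0,0,0],[0,0,-2,0,0,0],[0,0,-2,0,0,0],[0,0,-2,0,0,0],[0,0,0,0,0,0]]}}

```text
t: 25.9
position: [0.5316, 0.1906, 0.2367]
eef_rot: [-0.318, 3.116, -0.0]
contact_force: [0.4, 0.6, -0.2]
finger_gap: 0.07
```

Run:
```python
from station import ctrl,viewer
from h import *
s=ctrl.observe(); C=cur(s); print(s["t"],s["contact_force"].round(1),s["finger_gap"],C[:3,3])
p,d=viewer.capture("wrist"); m=viewer.camera_model("wrist"); cv2.imwrite("pics/w18.png",cv2.resize(p,(640,480))[:,:,::-1])
W=cloud(m,d); Wc=(W-np.array([*CASE[:2],0]))@Tcase(CASE)[:3,:3]
M=(p.min(2)>150)&(abs(Wc[...,0])<.055)&(abs(Wc[...,1])<.08)&(Wc[...,2]<.125)&(Wc[...,2]>.07); Q=Wc[M]; print(len(Q),Q.mean(0) if len(Q) else "", np.median(Q[:,2]) if len(Q) else "")
p2,d2=viewer.capture("top"); m2=viewer.camera_model("top"); W=cloud(m2,d2); Wc=(W-np.array([*CASE[:2],0]))@Tcase(CASE)[:3,:3]
x,y,z=Wc[...,0],Wc[...,1],Wc[...,2]
p3,_=viewer.capture("scene"); cv2.imwrite("pics/s18.png",cv2.resize(p3,(640,480))[:,:,::-1])
```

```text
25.9 [ 0.4  0.6 -0.2] 0.06996111716050606 [0.53163203 0.19059137 0.23671949]
0
```

View pics/w18.png

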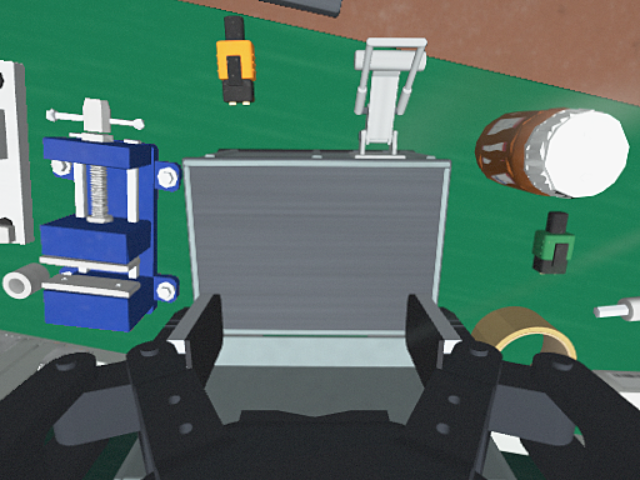

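View pics/s18.png

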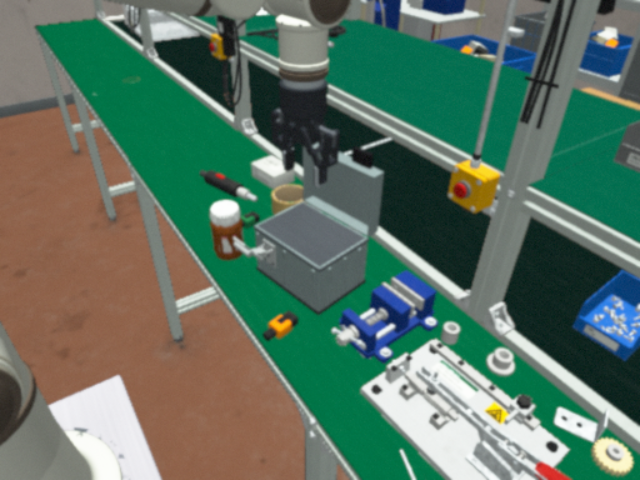

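Run:
```python
from station import ctrl
from h import *
s=ctrl.observe(); C=cur(s); print(s["t"],C[:3,3])
F=tilt_pose([-.016,-.002,.108],0); E=rows(C,F,10)
```

```text
26.05 [0.52910646 0.19017671 0.23135976]
10 x [-0.0, 0.0, 1.23, -0.0, 0.0, 0.01]
```

>>> {"name": "carry_out", "arguments": {"motion": [[0,0,0,0,0,0],[0,0,0,0,0,0],[0,0,0,0,0,0],[0,0,0,0,0,0],[0,0,1.6,0,0,0],[0,0,1.6,0,0,0],[0,0,1.6,0,0,0],[0,0,1.6,0,0,0],[0,0,1.5,0,0,0],[0,0,1.4,0,0,0],[0,0,1.2,0,0,0],[0,0,0.8,0,0,0],[0,0,0.5,0,0,0],[0,0,0.3,0,0,0],[0,0,0,0,0,0],[0,0,0,0,0,0]], "hand": 0, "grip_force": 20}}

```text
t: 27.65
position: [0.53, 0.1903, 0.1113]
eef_rot: [-0.319, 3.123, -0.001]
contact_force: [-0.2, -1.2, 0.2]
finger_gap: 0.0002
```

>>> {"name": "carry_out", "arguments": {"motion": [[0,0,0.2,0,0,0],[0,0,0.2,0,0,0],[0,0,0,0,0,0]]}}

```text
t: 27.95
position: [0.5294, 0.1902, 0.1065]
eef_rot: [-0.319, 3.125, -0.001]
contact_force: [0.1, -0.2, -0.7]
finger_gap: 0.0002
```

>>> {"name": "carry_out", "arguments": {"motion": [[0,0,0.2,0,0,0],[0,0,0.2,0,0,0],[0,0,0,0,0,0]]}}

```text
t: 28.25
position: [0.5293, 0.1901, 0.1023]
eef_rot: [-0.319, 3.125, -0.001]
contact_force: [-0.0, -0.2, 0.8]
finger_gap: -0.0001
```

>>> {"name": "carry_out", "arguments": {"motion": [[0,0,0.1,0,0,0],[0,0,0.1,0,0,0],[0,0,0,0,0,0]]}}

```text
t: 28.55
position: [0.5295, 0.1902, 0.1006]
eef_rot: [-0.319, 3.125, -0.001]
contact_force: [0.2, 0.0, 0.2]
finger_gap: 0.0005
```

>>> {"name": "carry_out", "arguments": {"motion": [[0,0,0.1,0,0,0],[0,0,0.1,0,0,0],[0,0,0,0,0,0]]}}

```text
t: 28.85
position: [0.5295, 0.1902, 0.0986]
eef_rot: [-0.319, 3.125, -0.001]
contact_force: [0.6, -0.6, -0.2]
finger_gap: -0.0001
```

>>> {"name": "carry_out", "arguments": {"motion": [[0,0,0.1,0,0,0],[0,0,0,0,0,0]]}}

```text
t: 29.05
position: [0.5298, 0.1902, 0.0979]
eef_rot: [-0.319, 3.124, -0.001]
contact_force: [1.5, -0.9, 1.1]
finger_gap: 0.0004
```

>>> {"name": "carry_out", "arguments": {"motion": [[0,0,0.1,0,0,0],[0,0,0,0,0,0]]}}

```text
t: 29.25
position: [0.5303, 0.1903, 0.0979]
eef_rot: [-0.319, 3.123, -0.001]
contact_force: [-2.2, -0.6, 5.8]
finger_gap: -0.0002
```

>>> {"name": "carry_out", "arguments": {"motion": [[0,0,-0.3,0,0,0],[0,0,-0.5,0,0,0],[0,0,-1.5,0,0,0],[0,0,-2,0,0,0],[0,0,-2,0,0,0],[0,0,-2,0,0,0],[0,0,-2,0,0,0],[0,0,-2,0,0,0],[0,0,-2,0,0,0],[0,0,-2,0,0,0],[2,0,-1,0,0,0],[2,0,0,0,0,0],[2,0,0,0,0,0],[0,0,0,0,0,0],[0,0,0,0,0,0],[0,0,0,0,0,0]]}}

```text
t: 30.85
position: [0.4714, 0.1782, 0.2702]
eef_rot: [-0.318, 3.123, -0.0]
contact_force: [0.5, 0.2, -0.3]
finger_gap: -0.0002
```

Run:
```python
from station import ctrl,viewer,models
from h import *
s=ctrl.observe(); C=cur(s); print(s["t"],s["contact_force"].round(1),C[:3,3].round(3))
p2,d2=viewer.capture("top"); m2=viewer.camera_model("top"); W=cloud(m2,d2); Wc=(W-np.array([*CASE[:2],0]))@Tcase(CASE)[:3,:3]
x,y,z=Wc[...,0],Wc[...,1],Wc[...,2]
M=(abs(y)<.09)&(x>.0)&(x<.14)&(z>.2)&(z<.3); Q=Wc[M]; print("lid",len(Q),np.percentile(Q,[2,98],axis=0))
for l in ("plug","connector","tape"):
    for r in models.boxes_of(l,"top")[:1]: print(l,r["score"],world(m2,r["at"]).round(3))
p,d=viewer.capture("wrist"); cv2.imwrite("pics/w19.png",np.hstack([cv2.resize(p,(400,300)),cv2.resize(p2[100:280,140:380],(400,300))])[:,:,::-1])
```

```text
30.85 [ 0.5  0.2 -0.3] [0.471 0.178 0.27 ]
lid 896 [[ 0.06550972 -0.08547765  0.23898416]
 [ 0.09219473  0.0871896   0.27242783]]
plug 0.46 [0.523 0.428 0.02 ]
connector 0.5 [0.409 0.105 0.022]
tape 0.76 [0.638 0.433 0.044]
```

View pics/w19.png

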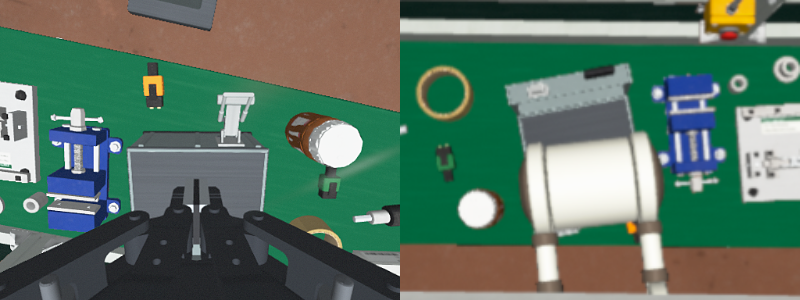

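```bash
python3 -c "
from station import ctrl
print(ctrl.job_done())"
```

```text
the job is handed in; nothing more can be done
None
```

I opened the latched case, stood the small brown bottle inside it and handed the job in at about 31 s of the 69 s allowed. `job_done()` gives no verdict, so the result rests on my own checks.

**What I did**
- **Latch:** I lifted the lever until the pictures showed the loop swung forward off the catch. The pads slipped on the bar at about 1.7 rad, so I gripped it again and lifted on to about 2.05 rad.
- **Lid:** I raised it by its tab to about 1.65 rad and let go.
- **Bottle:** Of the two bottles, I took the one on the right, which is 47 mm across the cap and 91 mm tall. The other is 60 mm across and 117 mm tall. I lowered it until it touched the floor at a few newtons, then released it.

**Last checks**
- **Bottle standing:** A light touch from above met the cap at 98 mm. That is the 8 mm floor plus the 90 mm bottle, so it is standing. I placed it about 16 mm in front of the centre of the case floor.
- **Lid:** It stands upright by itself, measured from the depth picture.
- **Loop:** It is still in front of the case, and the arm is clear of everything.
- **Bystanders:** The plug and tape read within 2 mm of where they started.

**What did not agree or could not be checked**
- **Bottle not seen inside:** The cameras draw the case interior as a filled surface at rim height. I therefore know the bottle is standing only by touch.
- **Connector:** The last reading was about 15 mm off its starting position. It was partly hidden by the arm in that picture, and I never touched it, so I take this as a measuring error.

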